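Lay the dresser tray again round the clip-top jar

TASK

The dresser has been dusted, so lay the slate tray again round the clip-top jar, going by the tray as seen from the robot: the blue bud vase level with the jar on its left and the watch box level with it on its right, long sides front to back, each with about 3.5 cm of clear slate between it and the jar, and the bottle opener lying crosswise, centred in front of the jar with its handle about 7 cm clear of the glass. Lay the folded reading glasses, lenses up, lengthwise along the middle of the watch box's lid, and lower the green glass liner into the standing vase so that it rests loosely on the bottom, never pushed tight. Set each thing down gently, let nothing topple, let go of everything, and leave the jar, alarm clock, perfume bottle and trinket dish where they stand.

Things in the scene. Friction and masses are not known exactly. Their poses are not given: they have to be found in the camera images.
- slate_tray: Dark grey slate tray, a flat slab 250 mm (its x, front to back) by 310 mm (its y), fixed; its upper face is 10 mm above the dresser top. Origin: centre of its underside, on the dresser top. x points to its back (away from the robot), y to its left as seen from the robot, z up; turned by up to 0.15 rad.
- clip_jar: Clear glass jar of pale pebbles, its clear domed lid held shut by a steel wire clip; stands loose on the tray. 70 mm diameter, 78 mm tall; the clip sticks out 8 mm on the side facing the tray's front. 0.40 kg. Origin: centre of its foot. x to the tray's back, y to the tray's left (as the tray's own), z up.
- bud_vase: Blue ceramic bud vase with a white band, loose, standing on the dresser: a tapered round sleeve 90 mm tall, outside diameter 44 mm at the foot, 52 mm at the rim, wall 6 mm; bore 40 mm at the rim, tapering to 33 mm at its flat inner floor 10 mm above the foot. About 0.24 kg. Origin: centre of its foot; z up through the mouth. Its yaw means nothing.
- glass_liner: Bud vase's liner: green glass tapered tube, loose, standing on its narrow end. 118 mm tall, outside diameter 25 mm at the foot, 33 mm at 80 mm up, 38 mm at the open top; 0.07 kg. On the vase's inner floor its origin is 10 mm above the vase's, it has 3 to 4 mm play all round and its top 38 mm stand above the rim. Origin: centre of its foot; z up through the mouth.
- watch_box: Closed dark wooden watch box, loose: 130 mm long (its x) by 62 mm (its y) by 54 mm tall, edges rounded 3 mm, small brass catch on one long side and brass hinges on the other; the lid does not open. About 0.26 kg. Origin: centre of its underside, z up. Either end may face the tray's back.
- reading_glasses: Folded steel reading glasses, loose, lying on their folded arms with the two clear lenses level on top: 126 mm long (x), 31 mm across the lens rims (y), 13 mm tall. The rims are 9 to 13 mm above the underside and 14 mm apart at the bridge: pads closing along y at the middle hold both. 45 g. Origin: middle of the bridge, at the underside; z up. Either way round.
- bottle_opener: Chrome bottle opener lying flat, loose, 120 mm long (x): bar handle 14 mm wide (y), 11 mm tall from x = -59 to +27 mm, then a flat loop head 35 mm wide, 7 mm tall up to x = +61 mm. About 85 g. Origin: on the bar at the middle of the length (its balance point), at the underside; z up. Either end may point left.
- alarm_clock: Bystander: round dark-green alarm clock on two brass feet, 80 mm across, 91 mm tall, 36 mm deep; stands behind the tray. Origin: centre of its underside. Leave it alone.
- perfume_bottle: Bystander: amber glass perfume bottle with black cap, 40 x 58 mm, 86 mm tall. Origin: centre of its underside. Leave it alone.
- trinket_dish: Bystander: small white ceramic dish, 88 mm wide and 20 mm tall, with a brass ring and two pearls in it. Origin: centre of its underside. Leave it alone.
Not all that is in view belongs to the job. What is shaped like the bottle_opener but turquoise or yellow is not meant. Leave any brown look-alike of the clip_jar alone.

How it is judged:
At the end, for the whole second after the job is handed in: Along the tray, from the jar's centre, each to 16 mm: vase 96 mm left, box 101 mm right (0.2 rad), opener 112 mm in front, crosswise (0.25 rad). Glasses centred on the lid to 12 mm, 0.2 rad. Liner foot within 4 mm of the vase floor, 7 mm of centre. Jar within 12 mm. All upright, released, at rest (x of bud_vase in the frame of clip_jar between -0.016 and 0.016 m and y of bud_vase in the frame of clip_jar between 0.08 and 0.112 m and z of bud_vase in the frame of clip_jar between -0.006 and 0.006 m and angle between each of bud_vase, watch_box, clip_jar's own z axis and vertical below 0.08 rad and x of watch_box in the frame of clip_jar between -0.016 and 0.016 m and y of watch_box in the frame of clip_jar between -0.117 and -0.085 m and z of watch_box in the frame of clip_jar between -0.006 and 0.006 m and angle between the x axis of watch_box and the x axis of slate_tray, either way round below 0.2 rad and x of bottle_opener in the frame of clip_jar between -0.128 and -0.096 m and y of bottle_opener in the frame of clip_jar between -0.016 and 0.016 m and z of bottle_opener in the frame of clip_jar between -0.006 and 0.006 m and angle between each of bottle_opener, reading_glasses's own z axis and vertical below 0.12 rad and angle between the x axis of bottle_opener and the y axis of slate_tray, either way round below 0.25 rad and x of reading_glasses in the frame of watch_box between -0.013 and 0.013 m and y of reading_glasses in the frame of watch_box between -0.012 and 0.012 m and z of reading_glasses in the frame of watch_box between 0.049 and 0.059 m and angle between the x axis of reading_glasses and the x axis of watch_box, either way round below 0.2 rad and horizontal distance between glass_liner and bud_vase below 0.007 m and z of glass_liner in the frame of bud_vase between 0.004 and 0.014 m and angle between glass_liner's own z axis and vertical below 0.1 rad and distance of clip_jar from where it was at the start of the episode below 0.012 m and angle between the x axis of clip_jar and the x axis of slate_tray, either way round below 0.15 rad and linear speed of each of bud_vase, glass_liner, watch_box, reading_glasses, bottle_opener, clip_jar below 0.02 m/s and angular speed of each of bud_vase, glass_liner, watch_box, reading_glasses, bottle_opener, clip_jar below 0.2 rad/s); the robot touches nothing.
It fails at once if the glass liner is rammed into or dropped hard on the vase (more than 25 N between them) (contact force between glass_liner and bud_vase above 25 N).
It fails at once if something is dropped or banged down (more than 80 N between the vase or box and the tray, 60 N between the opener and the tray, 40 N between the glasses and the box) (contact force between any of bud_vase, watch_box and slate_tray above 80 N or contact force between bottle_opener and slate_tray above 60 N or contact force between reading_glasses and watch_box above 40 N).
It fails at once if the vase, liner, watch box or jar is knocked over (leaning more than 0.9 rad) (angle between any of bud_vase, glass_liner, watch_box, clip_jar's own z axis and vertical above 0.9 rad).
It fails at once if the jar is pushed more than 15 mm from its place (distance of clip_jar from where it was at the start of the episode above 0.015 m).
It fails at once if the alarm clock, perfume bottle or trinket dish is pushed more than 15 mm (distance of any of alarm_clock, perfume_bottle, trinket_dish from where it was at the start of the episode above 0.015 m).
It also fails if it takes over 138 s, if anything falls off the work surface, if the arm or the gripper's body presses on something with over 40 N, if the wrist force passes 120 N, or if a joint passes its speed limit or range.

ROBOT

A 6-joint arm with a two-finger parallel gripper is mounted at the origin on the work surface. World frame = base frame: x ahead of the robot, y to its left, z up, the work surface at z = 0. Lengths are in m, angles in rad, forces in N, time in s.
With the tool pointing down it reaches from about 0.35 to 0.775 m from the base axis. Payload 5.5 kg.
Tool frame: the origin (TCP) lies midway between the tips of the shut fingers; the grasp point (between the pads) lies 19 mm behind it; z points along the fingers, y is the line along which they close (so a half turn about z gives the same grasp; the last joint's range is limited). The gripper opens to 85 mm and grips with 20 to 120 N. Pads are 22 mm wide; open, the fingers measure 114 mm over their backs; the gripper's body (76 mm by 85 mm) begins 54 mm behind the grasp point. The pads swing forward as they close: fully open they stand 13 mm farther back than shut.
Start: joints at [-0.14, 0.313, 0.046, 1.304, 0, 1.431], TCP at [0.575, -0, 0.231] pointing down, gripper open.
Joint ranges: [-2.76, 2.76], [-0.86, 1.69], [-1.03, 1.26], [-2.2, 2.34], [-1.47, 1.5], [-3.14, 3.14]. Speed limits (rad/s): [2.57, 2.57, 3.14, 3.14, 3.14, 3.14].

INTERFACE

Orientations are given as a unit quaternion [w, x, y, z].
In Python, from workcell import env gives the robot as it stands. The module is installed in compiled form; this text tells all that it offers.
- The arm moves only by the tool carry_out, never from a script. Its argument "series" is a list of rows, each an object with "delta_rot": the turn, a rotation vector about the world's x, y, z normalised to -1 to 1, where 1 is 0.1 rad, a list of three; "travel": the shift along the world's x, y, z normalised to -1 to 1, where 1 is 0.025 m, a list of three; "fingers": the closure, from -1 (fully open) to 1 (shut). In form: [{"delta_rot": [ax, ay, az], "travel": [tx, ty, tz], "fingers": fingers}, ...]. A call has 1 to 5 rows; each row shifts and turns the commanded pose from where the row before left it; what a row does not reach is not made up. A row lasts 1/8 s, in which the tool goes at most 62.5 mm and 10.7 degrees, less where a joint would pass 70% of its speed; a pose out of reach is approached as far as the arm can. A call with a number of a shift or a turn outside -1 to 1 is refused whole. A call with a gripper value outside its range is refused whole. The fingers move at their own pace and stop on an object; "squeeze" is the grip in N (left out, the last holds). Time passes only in rows, so rows that do not move let the fingers close. It gives the time, the measured TCP pose, the force, the opening and the grip force at its end, in the units of the state.
- env.get_state(): the state, without advancing time (a new reading comes with each control period).
- env.read_camera(name): name is "scene" or "side" or "wrist"; returns a dict with "color" (400x640x3 uint8, red, green, blue), "fx", "fy", "cx", "cy" (pixels), "world_from_camera" (4x4, takes a point from camera to world coordinates); the wrist camera has in their place "hand_eye" (4x4, takes a point from camera to tool coordinates, whose origin is the TCP and whose axes are the flange's). Camera axes: x right, y up, looking along -z (the intrinsics and any distortion apply to the point x, -y, -z); pixel columns grow to the right and rows downward; lengths in m; the calibration is good to about 2 mm. A picture is of the moment at which its call begins: read the wrist's pose just before it. There is no depth.
- env.hand_in(): hands the job in; it is judged then, once.
The state is a dict: "clock": time; "joint_pos": joint angles; "qvel": joint speeds; "tau": joint torques, N m; "tcp_pos": TCP position; "orientation": TCP orientation; "wrist_force": force on the tool from outside, world axes, zero at the start; "ft_torque": the same for the moment, N m; "finger_gap": finger opening in m; "grip_force": force on a finger pad.
Only numpy, scipy, OpenCV 4.12 (cv2) and the standard library are available. Lean on these libraries where they do the work, as an engineer would, in place of code of your own. Each camera call takes 0.05 s, during which the arm holds its last target. There are 200 camera calls.

## Working session

There is one attempt and no reset: what is moved stays moved. The work goes in short steps, Python scripts to look and compute and a tool call to move; the robot and the scene stay as the last step left them, time stands still between calls to the robot, and variables do not carry over. Pictures are saved under pics/ and viewed, at most 18 in all, crops included, and the job is handed in when it is done.

Besides the shell and the picture viewer there is one more tool, called by a JSON object that holds its "api" and its "payload", one argument or row to a line. carry_out: Moves the arm, as the interface text tells. Its arguments: {"type":"object","properties":{"series":{"type":"array","items":{"type":"object","properties":{"delta_rot":{"type":"array","items":{"type":"number"}},"travel":{"type":"array","items":{"type":"number"}},"fingers":{"type":"number"}}}},"squeeze":{"type":"number"}},"required":["series"]}

```bash
mkdir -p pics; cat > h.py <<'E'
import numpy as np, cv2
from workcell import env
from scipy.spatial.transform import Rotation as R
def shot(name):
    s=env.get_state(); c=env.read_camera(name)
    if name=="wrist":
        q=s["orientation"]; T=np.eye(4); T[:3,:3]=R.from_quat([q[1],q[2],q[3],q[0]]).as_matrix(); T[:3,3]=s["tcp_pos"]
        c["world_from_camera"]=T@np.array(c["hand_eye"])
    return c
def ray(c,u,v):
    T=np.array(c["world_from_camera"])
    d=T[:3,:3]@np.array([(u-c["cx"])/c["fx"],-(v-c["cy"])/c["fy"],-1.]); return T[:3,3],d
def onz(c,u,v,z):
    o,d=ray(c,u,v); return o+d*(z-o[2])/d[2]
def proj(c,p):
    T=np.linalg.inv(np.array(c["world_from_camera"])); q=T[:3,:3]@np.array(p)+T[:3,3]
    return c["cx"]+c["fx"]*q[0]/-q[2], c["cy"]-c["fy"]*q[1]/-q[2]
def save(c,f): cv2.imwrite("pics/"+f,c["color"][:,:,::-1])
E
python3 - <<'E'
from h import *
for n in ["scene","side","wrist"]:
    c=shot(n); save(c,n+"0.png"); print(n,[k for k in c],c["fx"],c["cx"],c["cy"]); print(np.round(c["world_from_camera"],3))
    np.save("pics/%s0.npy"%n,c,allow_pickle=True)
print(env.get_state())
E
```

```text
scene ['color', 'fx', 'fy', 'cx', 'cy', 'world_from_camera'] 476.51148753697674 313.393637369974 204.37028954610244
[[-0.405 -0.728  0.553  1.37 ]
 [ 0.914 -0.322  0.245  0.337]
 [-0.     0.605  0.796  1.195]
 [ 0.     0.     0.     1.   ]]
side ['color', 'fx', 'fy', 'cx', 'cy', 'world_from_camera'] 464.4407215275076 326.24265118878327 201.64729755259322
[[ 0.959  0.225 -0.172  0.329]
 [-0.283  0.744 -0.606 -0.901]
 [-0.008  0.629  0.777  1.181]
 [ 0.     0.     0.     1.   ]]
wrist ['color', 'fx', 'fy', 'cx', 'cy', 'hand_eye', 'world_from_camera'] 281.58491687309555 319.18312925444144 198.2423272390463
[[ 1.    -0.001  0.     0.574]
 [ 0.001  0.956  0.292  0.074]
 [-0.001 -0.292  0.956  0.375]
 [ 0.     0.     0.     1.   ]]
{'clock': 0.15, 'joint_pos': array([-1.39581553e-01,  3.13847025e-01,  4.52506391e-02,  1.30361768e+00,
       -6.09146910e-06,  1.43117351e+00]), 'qvel': array([ 0.00090886, -0.00316267,  0.00278081, -0.00041814,  0.00042349,
        0.00019664]), 'tau': array([ 1.76330479e-03, -4.81067133e+01,  2.98815805e+01,  1.39078675e-02,
       -1.10673584e-04, -5.56924022e-05]), 'tcp_pos': array([5.74614759e-01, 5.32564380e-05, 2.30607217e-01]), 'orientation': array([-5.64285524e-04,  7.07092014e-01,  7.07121193e-01, -4.29054756e-04]), 'wrist_force': array([-0.10837409, -0.77172961,  0.13958732]), 'ft_torque': array([ 0.01952864,  0.00195172, -0.03275631]), 'grip_force': 0.0, 'finger_gap': 0.08539733272523749}
```

View pics/scene0.png

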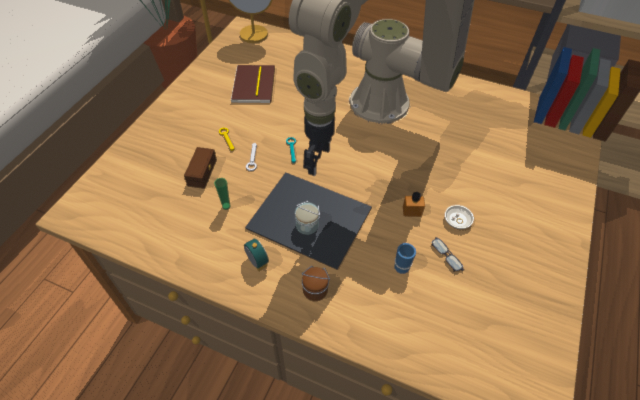

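View pics/side0.png

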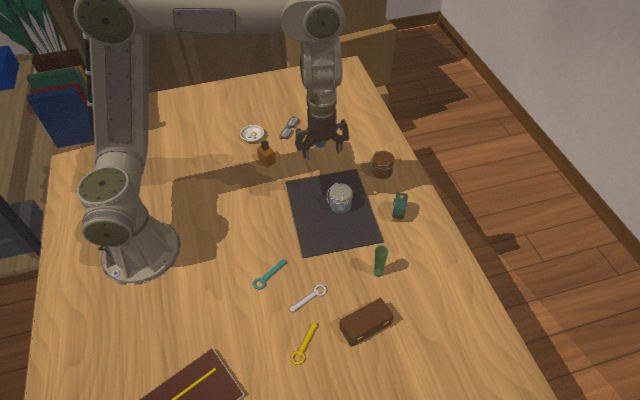

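View pics/wrist0.png

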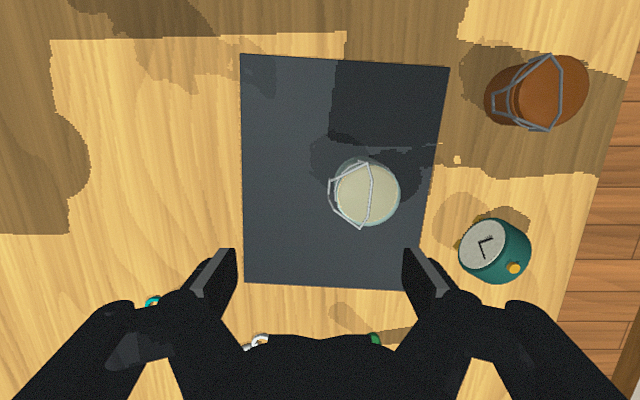

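The scene view shows the tray with corners near (288,175), (371,209), (336,265) and (247,222). On it or around it: jar (307,217), box (201,167), chrome opener (252,157), liner (223,194), vase (405,257), glasses (447,254). The turquoise and yellow openers at (292,150) and (227,139) are decoys. The side view agrees. The wrist view shows the tray and the jar at (365,193), with the clip facing −x.

```bash
cat > m.py <<'E'
from h import *
S=np.load("pics/scene0.npy",allow_pickle=True).item(); D=np.load("pics/side0.npy",allow_pickle=True).item(); W=np.load("pics/wrist0.npy",allow_pickle=True).item()
E
python3 - <<'E'
from m import *
f=lambda c,p,z:[np.round(onz(c,u,v,z)[:2],3).tolist() for u,v in p]
print("tray S",f(S,[(288,175),(371,209),(336,265),(247,222)],.01))
print("tray D",f(D,[(286,181),(357,171),(382,242),(304,254)],.01))
print("tray W",f(W,[(240,54),(449,67),(245,283),(418,291)],.01))
def blobs(c,n,fn,roi,amin=40):
    hsv=cv2.cvtColor(c["color"],cv2.COLOR_RGB2HSV).astype(int); m=fn(hsv).astype(np.uint8)
    x0,y0,x1,y1=roi; mm=np.zeros_like(m); mm[y0:y1,x0:x1]=m[y0:y1,x0:x1]
    k,l,st,ce=cv2.connectedComponentsWithStats(mm)
    for i in range(1,k):
        if st[i,4]>amin: print(n,st[i].tolist(),ce[i].round(1).tolist(), cv2.minAreaRect(np.argwhere(l==i)[:,::-1].astype(np.float32)))
g=lambda h:(h[...,0]>60)&(h[...,0]<90)&(h[...,1]>90)
b=lambda h:(h[...,0]>98)&(h[...,0]<125)&(h[...,1]>110)
br=lambda h:((h[...,0]<14)|(h[...,0]>172))&(h[...,2]<120)&(h[...,1]>60)
wt=lambda h:(h[...,1]<50)&(h[...,2]>120)
blobs(S,"linerS",g,(205,170,235,215));blobs(D,"linerD",g,(365,240,395,280))
blobs(S,"vaseS",b,(390,235,420,280));
blobs(S,"boxS",br,(180,140,222,192));blobs(D,"boxD",br,(335,290,400,350))
blobs(S,"opS",wt,(240,140,265,175),20);blobs(D,"opD",wt,(285,280,332,315),20)
print("op S",f(S,[(255,145),(251,166)],.008),"op D",f(D,[(292,309),(321,290)],.008))
print("glasses S",f(S,[(433,240),(462,269),(447,254)],.01),"D",f(D,[(283,137),(297,119)],.01))
print("vase rim/foot S",f(S,[(405,250)],.09),f(S,[(404,266)],.0))
print("liner D top/foot",f(D,[(381,250)],.118),f(D,[(379,274)],0),"S",f(S,[(220,181)],.118),f(S,[(225,207)],0))
print("jar W top",f(W,[(365,193)],.07),"box D top",f(D,[(341,320),(384,301),(393,317),(349,337)],.054))
print("others S: perf",f(S,[(414,208)],.03),"dish",f(S,[(459,218)],.01),"clock",f(S,[(256,253)],.04))
im=S["color"][130:290,180:480]; cv2.imwrite("pics/sc.png",cv2.resize(im,(800,427),interpolation=cv2.INTER_CUBIC)[:,:,::-1])
E
```

```text
tray S [[0.47, -0.152], [0.491, 0.144], [0.719, 0.12], [0.69, -0.184]]
tray D [[0.484, 0.136], [0.727, 0.111], [0.706, -0.188], [0.468, -0.162]]
tray W [[0.481, 0.139], [0.727, 0.125], [0.463, -0.17], [0.723, -0.184]]
linerS [216, 184, 13, 25, 173] [223.3, 195.7] ((223.2647247314453, 196.058837890625), (24.98116683959961, 9.216353416442871), 75.96376037597656)
vaseS [397, 244, 18, 23, 306] [404.9, 254.7] ((404.20001220703125, 255.1000213623047), (16.54690170288086, 22.360679626464844), 26.56505012512207)
boxS [185, 148, 30, 40, 797] [199.5, 167.2] ((199.63136291503906, 167.16220092773438), (23.04122543334961, 41.68132019042969), 21.250507354736328)
boxD [340, 300, 53, 39, 643] [365.9, 318.6] ((365.5513610839844, 319.2080993652344), (24.278173446655273, 50.895790100097656), 62.10273361206055)
opS [246, 143, 11, 28, 138] [252.0, 158.0] ((251.0, 156.5), (27.0, 10.0), 90.0)
opD [290, 285, 36, 27, 207] [308.2, 297.7] ((306.7112121582031, 297.0616455078125), (11.257140159606934, 41.74758529663086), 61.26020431518555)
op S [[0.392, -0.316], [0.483, -0.283]] op D [[0.392, -0.323], [0.484, -0.29]]
glasses S [[0.525, 0.35], [0.587, 0.451], [0.555, 0.4]] D [[0.523, 0.349], [0.596, 0.431]]
vase rim/foot S [[0.644, 0.288]] [[0.638, 0.297]]
liner D top/foot [[0.659, -0.278]] [[0.661, -0.284]] S [[0.654, -0.28]] [[0.662, -0.279]]
jar W top [[0.625, -0.013]] box D top [[0.504, -0.412], [0.63, -0.393], [0.636, -0.443], [0.509, -0.462]]
others S: perf [[0.449, 0.266]] dish [[0.415, 0.401]] clock [[0.791, -0.096]]
```

View pics/sc.png

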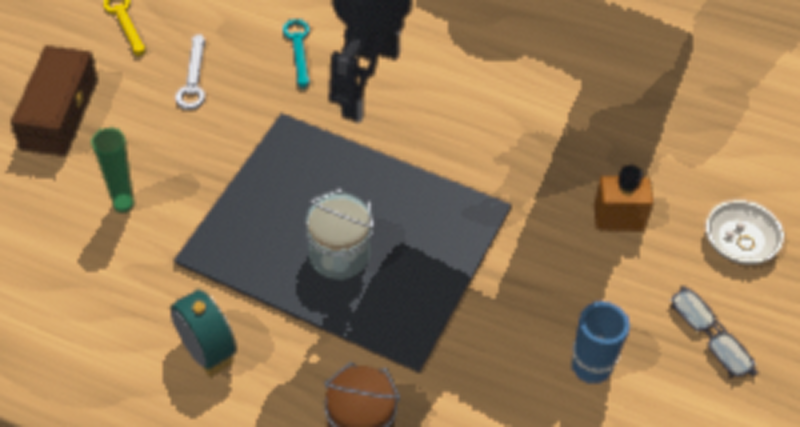

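Rough poses are in hand. I'm moving towards the vase and glasses for a close look.

{"api": "carry_out", "payload": {
  "series": [
    {"delta_rot":[0,0,0],"travel":[0.2,1,0.2],"fingers":-1},
    {"delta_rot":[0,0,0],"travel":[0.2,1,0.2],"fingers":-1},
    {"delta_rot":[0,0,0],"travel":[0.2,1,0.2],"fingers":-1},
    {"delta_rot":[0,0,0],"travel":[0.2,1,0.2],"fingers":-1},
    {"delta_rot":[0,0,0],"travel":[0.2,1,0],"fingers":-1}
  ]
}}

```text
clock: 0.78
tcp_pos: [0.6002, 0.1258, 0.2514]
orientation: [0.0, 0.707, 0.707, 0.0]
wrist_force: [0.1, 0.3, 1.0]
finger_gap: 0.0853
grip_force: 0.0
```

{"api": "carry_out", "payload": {
  "series": [
    {"delta_rot":[0,0,0],"travel":[0,1,0],"fingers":-1},
    {"delta_rot":[0,0,0],"travel":[0,1,0],"fingers":-1},
    {"delta_rot":[0,0,0],"travel":[0,0.5,0],"fingers":-1},
    {"delta_rot":[0,0,0],"travel":[0,0,0],"fingers":-1},
    {"delta_rot":[0,0,0],"travel":[0,0,0],"fingers":-1}
  ]
}}

```text
clock: 1.4
tcp_pos: [0.6, 0.1868, 0.2512]
orientation: [0.0, 0.707, 0.707, -0.0]
wrist_force: [-0.3, -0.5, 0.2]
finger_gap: 0.0854
grip_force: 0.0
```

```bash
python3 - <<'E'
from h import *
for n in ["wrist","scene","side"]:
    c=shot(n); save(c,n+"1.png"); np.save("pics/%s1.npy"%n,c,allow_pickle=True)
s=env.get_state();print(s["tcp_pos"],s["orientation"],s["joint_pos"],s["clock"])
E
```

```text
[0.60014126 0.1866036  0.2513814 ] [ 9.77208306e-05  7.07518976e-01  7.06694339e-01 -2.57090970e-05] [ 1.73910770e-01  4.17759839e-01  2.46437789e-01  1.39940429e+00
 -1.89585968e-04  1.74587330e+00] 1.55
```

View pics/wrist1.png

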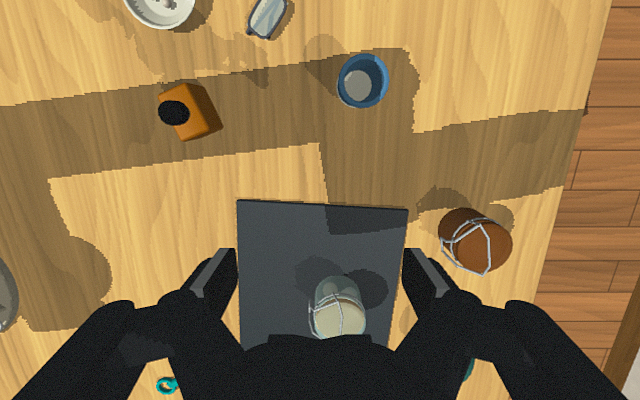

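The wrist view shows the vase mouth at (362,80), the tray's left edge from (237,200) to (408,210), the jar at (337,310) and the perfume bottle at (188,112). The glasses are partly in view at (267,15).

```bash
python3 - <<'E'
from m import *
L=lambda n:np.load("pics/%s.npy"%n,allow_pickle=True).item()
W1=L("wrist1");S1=L("scene1");D1=L("side1")
# vase
for n,c,roi in [("W1",W1,(325,40,400,120)),("S1",S1,(385,230,425,285)),("D1",D1,(290,110,350,165))]:
    h=cv2.cvtColor(c["color"],cv2.COLOR_RGB2HSV).astype(int)
    m=((h[...,0]>95)&(h[...,0]<125)&(h[...,1]>100)).astype(np.uint8); x0,y0,x1,y1=roi; mm=np.zeros_like(m);mm[y0:y1,x0:x1]=m[y0:y1,x0:x1]
    cs,_=cv2.findContours(mm,0,1)
    if not cs: print(n,"none");continue
    k=max(cs,key=cv2.contourArea); e=cv2.fitEllipse(k); print("vase",n,cv2.boundingRect(k),cv2.contourArea(k),np.round(e[0],1),np.round(e[1],1), "rimplane",onz(c,*e[0],.09)[:2].round(4),"mid",onz(c,*e[0],.05)[:2].round(4))
# tray edges: fit on dark mask
def edge(c,a,b,nrm,z=.01):
    g=cv2.GaussianBlur(cv2.cvtColor(c["color"],cv2.COLOR_RGB2GRAY),(3,3),0).astype(float); P=[]
    sat=cv2.GaussianBlur(cv2.cvtColor(c["color"],cv2.COLOR_RGB2HSV)[...,1],(3,3),0).astype(float)
    for t in np.linspace(.05,.95,40):
        p=np.array(a)*(1-t)+np.array(b)*t
        r=np.arange(-6,6.1,.25); q=p+np.outer(r,nrm)
        v=cv2.remap(sat.astype(np.float32),q[:,0].astype(np.float32)[None],q[:,1].astype(np.float32)[None],1)[0]
        i=np.argmax(np.abs(np.gradient(v))); P.append(onz(c,*q[i],z)[:2])
    P=np.array(P); vx,vy,x,y=cv2.fitLine(P.astype(np.float32),cv2.DIST_HUBER,0,.01,.01).ravel(); return np.arctan2(vy,vx),(x,y)
print("front W0",edge(W,(240,60),(244,240),(1,0)),"left W0",edge(W,(245,54),(445,67),(0,1)),"back W0",edge(W,(449,70),(428,230),(1,0)))
print("left W1",edge(W1,(240,200),(405,210),(0,1)),"front W1",edge(W1,(237,205),(240,330),(1,0)))
print("S1 front",edge(S,(371,209),(292,177),(.4,-.9)),"left",edge(S,(371,209),(336,265),(.85,.5)),"back",edge(S,(336,265),(247,222),(-.4,.9)),"right",edge(S,(247,222),(284,178),(.8,.6)))
im=np.vstack([cv2.resize(W["color"][140:250,300:430],(520,440),interpolation=2),np.zeros((0,520,3),np.uint8)])
im2=cv2.resize(S1["color"][190:245,285:335],(280,308),interpolation=2);im2=np.vstack([im2,np.zeros((132,280,3),np.uint8)])
cv2.imwrite("pics/jar.png",np.hstack([im,im2])[:,:,::-1])
E
```

```text
vase W1 (338, 54, 51, 54) 2079.5 [362.9  80.3] [49.  54.1] rimplane [0.6432 0.291 ] mid [0.649 0.295]
vase S1 (397, 244, 18, 23) 301.5 [405.1 254.8] [16.6 23.6] rimplane [0.6585 0.2928] mid [0.6328 0.2912]
D1 none
front W0 (np.float32(1.5132238), (np.float32(0.47266528), np.float32(0.021884697))) left W0 (np.float32(-0.05812537), (np.float32(0.61175406), np.float32(0.13237521))) back W0 (np.float32(1.516945), (np.float32(0.72221947), np.float32(0.02212447)))
left W1 (np.float32(-0.0627909), (np.float32(0.5967649), np.float32(0.13358836))) front W1 (np.float32(1.5080994), (np.float32(0.4729853), np.float32(0.025035992)))
S1 front (np.float32(1.5124302), (np.float32(0.47203985), np.float32(0.0057121404))) left (np.float32(-0.059702206), (np.float32(0.61688226), np.float32(0.13367051))) back (np.float32(1.5086426), (np.float32(0.7207743), np.float32(-0.03143437))) right (np.float32(-0.062085073), (np.float32(0.58280236), np.float32(-0.17388867)))
```

View pics/jar.png

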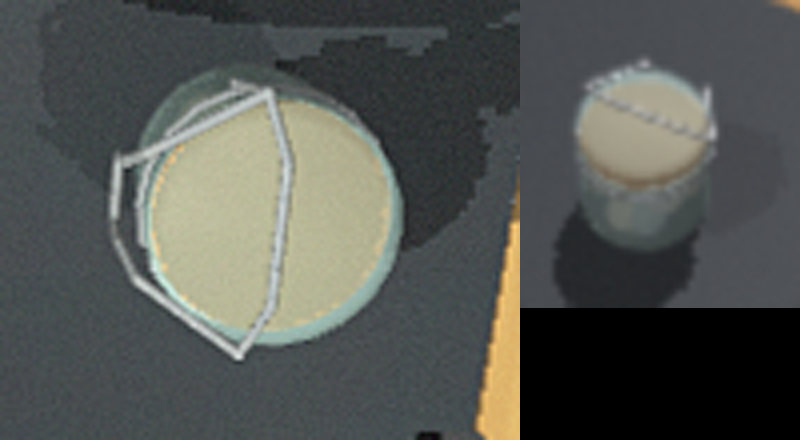

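The zoomed view shows the jar's lid disc centred at about wrist0 (368,194) and scene (307,213), with its foot at scene (307,225).

```bash
python3 - <<'E'
from m import *
for z in (.07,.08): print(z,onz(W,368,193.7,z).round(4),onz(S,306.7,212.7,z).round(4))
print(onz(S,307.3,224.8,.01).round(4))
j=np.array([.622,-.016])
ex=np.array([np.cos(-.06),np.sin(-.06)]);ey=np.array([-ex[1],ex[0]])
E
```

```text
0.07 [ 0.6286 -0.014   0.07  ] [ 0.6245 -0.014   0.07  ]
0.08 [ 0.6268 -0.0111  0.08  ] [ 0.6311 -0.0109  0.08  ]
[ 0.6253 -0.0124  0.01  ]
```

{"api": "carry_out", "payload": {
  "series": [
    {"delta_rot":[0,0,0],"travel":[0.8,1,0],"fingers":-1},
    {"delta_rot":[0,0,0],"travel":[0.7,1,0],"fingers":-1},
    {"delta_rot":[0,0,0],"travel":[0.2,1,-0.5],"fingers":-1},
    {"delta_rot":[0,0,0],"travel":[0,1,-1],"fingers":-1},
    {"delta_rot":[0,0,0],"travel":[0,0.15,-1],"fingers":-1}
  ]
}}

```text
clock: 2.17
tcp_pos: [0.6417, 0.2931, 0.187]
orientation: [-0.0, 0.706, 0.708, -0.0]
wrist_force: [-0.7, 0.4, -0.3]
finger_gap: 0.0853
grip_force: 0.0
```

```bash
python3 - <<'E'
from h import *
for n in ["wrist","scene","side"]:
    c=shot(n); save(c,n+"2.png"); np.save("pics/%s2.npy"%n,c,allow_pickle=True)
s=env.get_state();print(s["tcp_pos"],s["clock"])
E
```

```text
[0.64075533 0.2912478  0.18637762] 2.325
```

View pics/wrist2.png

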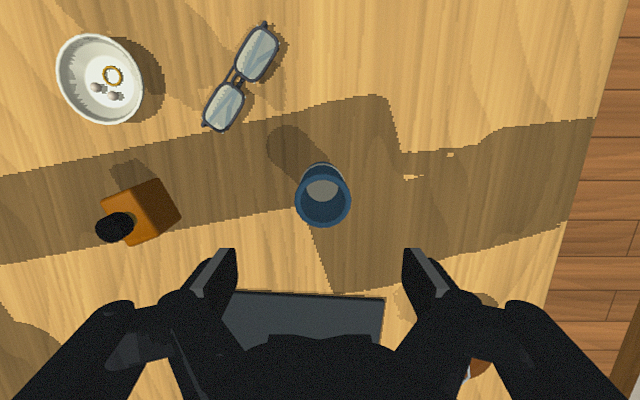

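The vase rim is centred at (322,202). The glasses run from (265,25) to (205,127), with the bridge at about (236,77).

```bash
python3 - <<'E'
from h import *
c=np.load("pics/wrist2.npy",allow_pickle=True).item(); S=np.load("pics/scene1.npy",allow_pickle=True).item()
h=cv2.cvtColor(c["color"],cv2.COLOR_RGB2HSV).astype(int)
m=((h[...,0]>95)&(h[...,0]<125)&(h[...,1]>90)).astype(np.uint8); m[:150]=0;m[240:]=0;m[:,:285]=0;m[:,365:]=0
k=max(cv2.findContours(m,0,1)[0],key=cv2.contourArea);print("vase bbox",cv2.boundingRect(k))
print("rim",[onz(c,u,v,.09)[:2].round(4) for u,v in [(322,201),(296,201),(351,201),(322,175),(322,228)]])
p=np.array([onz(c,u,v,.011)[:2] for u,v in [(265,22),(203,128),(236,77),(249,83),(232,70)]]);print("glasses",p.round(4))
print("S",onz(S,447.5,254,.011).round(4))
E
```

```text
vase bbox (295, 165, 56, 62)
rim [array([0.6435, 0.2905]), array([0.6201, 0.2905]), array([0.6695, 0.2906]), array([0.6433, 0.3144]), array([0.6436, 0.2643])]
glasses [[0.5864 0.4527]
 [0.5124 0.3497]
 [0.5532 0.4019]
 [0.5665 0.3961]
 [0.5496 0.4086]]
S [0.5554 0.4009 0.011 ]
```

{"api": "carry_out", "payload": {
  "series": [
    {"delta_rot":[0,0,0],"travel":[0.14,-0.07,-1],"fingers":-1},
    {"delta_rot":[0,0,0],"travel":[0,0,-1],"fingers":-1},
    {"delta_rot":[0,0,0],"travel":[0,0,-1],"fingers":-1},
    {"delta_rot":[0,0,0],"travel":[0,0,-1],"fingers":-1},
    {"delta_rot":[0,0,0],"travel":[0,0,-1],"fingers":-1}
  ]
}}

```text
clock: 2.95
tcp_pos: [0.6469, 0.2891, 0.0648]
orientation: [0.001, 0.707, 0.707, 0.001]
wrist_force: [-0.6, 0.8, -0.4]
finger_gap: 0.0856
grip_force: 0.0
```

{"api": "carry_out", "payload": {
  "series": [
    {"delta_rot":[0,0,0],"travel":[0,0,-0.6],"fingers":-1},
    {"delta_rot":[0,0,0],"travel":[0,0,-0.3],"fingers":-0.2},
    {"delta_rot":[0,0,0],"travel":[0,0,0],"fingers":0.2},
    {"delta_rot":[0,0,0],"travel":[0,0,0],"fingers":0.4},
    {"delta_rot":[0,0,0],"travel":[0,0,0],"fingers":0.5}
  ],
  "squeeze": 30
}}

```text
clock: 3.58
tcp_pos: [0.6464, 0.2896, 0.042]
orientation: [0.0, 0.707, 0.707, 0.0]
wrist_force: [-0.9, -0.1, -0.5]
finger_gap: 0.0498
grip_force: 31.4
```

{"api": "carry_out", "payload": {
  "series": [
    {"delta_rot":[0,0,0],"travel":[0,0,0],"fingers":0.6},
    {"delta_rot":[0,0,0],"travel":[0,0,0],"fingers":0.6},
    {"delta_rot":[0,0,0],"travel":[0,0,0],"fingers":0.6}
  ]
}}

```text
clock: 3.95
tcp_pos: [0.6464, 0.2896, 0.0419]
orientation: [0.0, 0.707, 0.707, 0.0]
wrist_force: [-0.2, 0.8, 2.2]
finger_gap: 0.0501
grip_force: 31.3
```

{"api": "carry_out", "payload": {
  "series": [
    {"delta_rot":[0,0,0],"travel":[0,0,0.6],"fingers":0.6},
    {"delta_rot":[0,0,0],"travel":[0,0,1],"fingers":0.6},
    {"delta_rot":[0,0,0],"travel":[0,-0.25,0.8],"fingers":0.6},
    {"delta_rot":[0,0,0],"travel":[-0.1,-0.8,0],"fingers":0.6},
    {"delta_rot":[0,0,0],"travel":[-0.1,-0.9,0],"fingers":0.6}
  ]
}}

```text
clock: 4.58
tcp_pos: [0.6403, 0.2392, 0.1006]
orientation: [-0.0, 0.707, 0.707, -0.001]
wrist_force: [0.1, 0.2, -2.5]
finger_gap: 0.05
grip_force: 31.7
```

{"api": "carry_out", "payload": {
  "series": [
    {"delta_rot":[0,0,0],"travel":[-0.1,-0.9,0],"fingers":0.6},
    {"delta_rot":[0,0,0],"travel":[-0.1,-0.9,0],"fingers":0.6},
    {"delta_rot":[0,0,0],"travel":[-0.1,-0.9,0],"fingers":0.6},
    {"delta_rot":[0,0,0],"travel":[-0.04,-0.9,0],"fingers":0.6},
    {"delta_rot":[0,0,0],"travel":[0,-0.9,0],"fingers":0.6}
  ]
}}

```text
clock: 5.2
tcp_pos: [0.6325, 0.1267, 0.1014]
orientation: [0.0, 0.707, 0.707, 0.0]
wrist_force: [1.0, 0.0, -2.4]
finger_gap: 0.0501
grip_force: 31.7
```

{"api": "carry_out", "payload": {
  "series": [
    {"delta_rot":[0,0,0],"travel":[0,-0.8,0],"fingers":0.6},
    {"delta_rot":[0,0,0],"travel":[0,-0.7,0],"fingers":0.6},
    {"delta_rot":[0,0,0],"travel":[0,-0.3,0],"fingers":0.6},
    {"delta_rot":[0,0,0],"travel":[0,0,0],"fingers":0.6},
    {"delta_rot":[0,0,0],"travel":[0,0,0],"fingers":0.6}
  ]
}}

```text
clock: 5.82
tcp_pos: [0.6325, 0.0838, 0.1013]
orientation: [-0.0, 0.707, 0.707, 0.0]
wrist_force: [-0.1, -0.5, -2.5]
finger_gap: 0.0498
grip_force: 31.7
```

{"api": "carry_out", "payload": {
  "series": [
    {"delta_rot":[0,0,0],"travel":[0,0,-0.8],"fingers":0.6},
    {"delta_rot":[0,0,0],"travel":[0,0,-0.6],"fingers":0.6},
    {"delta_rot":[0,0,0],"travel":[0,0,-0.3],"fingers":0.6},
    {"delta_rot":[0,0,0],"travel":[0,0,-0.15],"fingers":0.6},
    {"delta_rot":[0,0,0],"travel":[0,0,-0.06],"fingers":0.6}
  ]
}}

```text
clock: 6.45
tcp_pos: [0.6327, 0.0833, 0.0537]
orientation: [0.0, 0.707, 0.707, 0.0]
wrist_force: [-0.4, -0.1, -1.7]
finger_gap: 0.0495
grip_force: 31.7
```

{"api": "carry_out", "payload": {
  "series": [
    {"delta_rot":[0,0,0],"travel":[0,0,-0.04],"fingers":0.6},
    {"delta_rot":[0,0,0],"travel":[0,0,-0.04],"fingers":0.6},
    {"delta_rot":[0,0,0],"travel":[0,0,-0.02],"fingers":0.6}
  ]
}}

```text
clock: 6.82
tcp_pos: [0.6329, 0.0832, 0.0519]
orientation: [0.0, 0.707, 0.707, 0.0]
wrist_force: [-1.1, -0.3, 3.5]
finger_gap: 0.0498
grip_force: 31.8
```

{"api": "carry_out", "payload": {
  "series": [
    {"delta_rot":[0,0,0],"travel":[0,0,0],"fingers":0.0},
    {"delta_rot":[0,0,0],"travel":[0,0,0],"fingers":-0.6},
    {"delta_rot":[0,0,0],"travel":[0,0,0.2],"fingers":-0.8},
    {"delta_rot":[0,0,0],"travel":[0,0,0.8],"fingers":-0.8},
    {"delta_rot":[0,0,0],"travel":[0,0,1],"fingers":-1}
  ]
}}

```text
clock: 7.45
tcp_pos: [0.6321, 0.0832, 0.1012]
orientation: [-0.0, 0.707, 0.707, -0.0]
wrist_force: [-0.3, -0.5, -0.5]
finger_gap: 0.0852
grip_force: 0.0
```

{"api": "carry_out", "payload": {
  "series": [
    {"delta_rot":[0,0,0],"travel":[0,0,1],"fingers":-1},
    {"delta_rot":[0,0,0],"travel":[0,-0.2,1],"fingers":-1},
    {"delta_rot":[0,0,0],"travel":[0,-0.8,1],"fingers":-1},
    {"delta_rot":[0,0,0],"travel":[0.1,-1,0.9],"fingers":-1},
    {"delta_rot":[0,0,0],"travel":[0.1,-1,0],"fingers":-1}
  ]
}}

```text
clock: 8.07
tcp_pos: [0.639, 0.0076, 0.2015]
orientation: [0.002, 0.707, 0.707, 0.002]
wrist_force: [0.0, 0.1, -0.6]
finger_gap: 0.0851
grip_force: 0.0
```

{"api": "carry_out", "payload": {
  "series": [
    {"delta_rot":[0,0,0],"travel":[0.1,-1,0],"fingers":-1},
    {"delta_rot":[0,0,0],"travel":[0.1,-1,0],"fingers":-1},
    {"delta_rot":[0,0,0],"travel":[0.1,-1,0],"fingers":-1},
    {"delta_rot":[0,0,0],"travel":[0.1,-1,0],"fingers":-1},
    {"delta_rot":[0,0,0],"travel":[0.1,-1,0],"fingers":-1}
  ]
}}

```text
clock: 8.7
tcp_pos: [0.6502, -0.1183, 0.1986]
orientation: [0.0, 0.707, 0.707, 0.0]
wrist_force: [0.3, -0.6, -0.1]
finger_gap: 0.0854
grip_force: 0.0
```

{"api": "carry_out", "payload": {
  "series": [
    {"delta_rot":[0,0,0],"travel":[0.1,-1,0],"fingers":-1},
    {"delta_rot":[0,0,0],"travel":[0.1,-1,0],"fingers":-1},
    {"delta_rot":[0,0,0],"travel":[0.1,-1,0],"fingers":-1},
    {"delta_rot":[0,0,0],"travel":[0.1,-1,0],"fingers":-1},
    {"delta_rot":[0,0,0],"travel":[0,-1,0],"fingers":-1}
  ]
}}

```text
clock: 9.32
tcp_pos: [0.6602, -0.2435, 0.1984]
orientation: [0.0, 0.707, 0.707, 0.0]
wrist_force: [-0.1, -0.4, -1.1]
finger_gap: 0.0854
grip_force: 0.0
```

{"api": "carry_out", "payload": {
  "series": [
    {"delta_rot":[0,0,0],"travel":[0,-0.6,0],"fingers":-1},
    {"delta_rot":[0,0,0],"travel":[0,0,0],"fingers":-1},
    {"delta_rot":[0,0,0],"travel":[0,0,0],"fingers":-1}
  ]
}}

```text
clock: 9.7
tcp_pos: [0.66, -0.2561, 0.1986]
orientation: [-0.0, 0.707, 0.707, 0.0]
wrist_force: [0.4, 0.4, -0.2]
finger_gap: 0.0855
grip_force: 0.0
```

```bash
python3 - <<'E'
from h import *
for n in ["wrist","scene","side"]:
    c=shot(n); save(c,n+"3.png"); np.save("pics/%s3.npy"%n,c,allow_pickle=True)
s=env.get_state();print(s["tcp_pos"],s["clock"],s["joint_pos"])
E
```

```text
[ 0.66016744 -0.25572013  0.19881636] 9.85 [-4.82867216e-01  5.95320236e-01  4.04720985e-01  1.38009288e+00
  1.54293492e-04  1.08663731e+00]
```

View pics/wrist3.png

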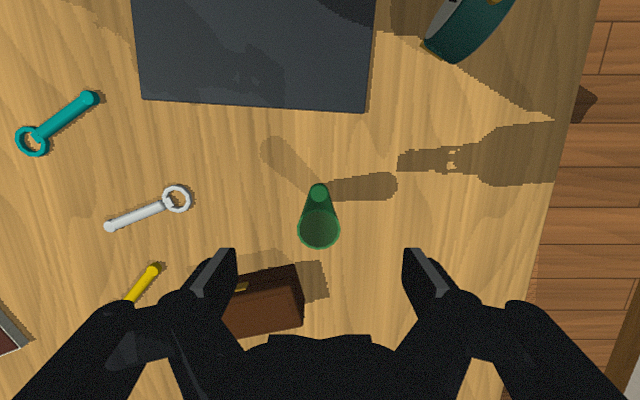

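The liner's mouth is at (319,229) and its foot at (319,192). The opener runs from (106,227) to (190,196), and the box's back end is at (285,300).

```bash
python3 - <<'E'
from h import *
c=np.load("pics/wrist3.npy",allow_pickle=True).item()
h=cv2.cvtColor(c["color"],cv2.COLOR_RGB2HSV).astype(int)
m=((h[...,0]>55)&(h[...,0]<90)&(h[...,1]>90)).astype(np.uint8); m[:175]=0;m[260:]=0;m[:,:280]=0;m[:,360:]=0
k=max(cv2.findContours(m,0,1)[0],key=cv2.contourArea);b=cv2.boundingRect(k);print(b)
print("top",onz(c,b[0]+b[2]/2,b[1]+b[3]-b[2]/2,.118).round(4),"foot",onz(c,319,192,0).round(4))
m=((h[...,1]<70)&(h[...,2]>110)).astype(np.uint8); m[:170]=0;m[245:]=0;m[:,:90]=0;m[:,200:]=0
k=max(cv2.findContours(m,0,1)[0],key=cv2.contourArea);q=k[:,0].astype(float);P=np.array([onz(c,u,v,.008)[:2] for u,v in q])
d=P-P.mean(0);w=np.linalg.svd(d)[2][0];w*=np.sign(w[0]);t=P@w;print("opener ends",(P[t.argmin()]).round(4),P[t.argmax()].round(4),np.ptp(t))
r=cv2.minAreaRect(P.astype(np.float32)*1000);print(r)
E
```

```text
(297, 184, 43, 65)
top [ 0.6587 -0.2775  0.118 ] foot [ 0.6592 -0.2789  0.    ]
opener ends [ 0.3829 -0.3264] [ 0.4971 -0.2794] 0.1234643310615526
((439.8234558105469, -302.3627624511719), (123.46379852294922, 35.08482360839844), 21.898677825927734)
```

{"api": "carry_out", "payload": {
  "series": [
    {"delta_rot":[0,0,0],"travel":[-0.05,-0.9,-0.4],"fingers":-1},
    {"delta_rot":[0,0,0],"travel":[0,0,-1],"fingers":-1},
    {"delta_rot":[0,0,0],"travel":[0,0,-1],"fingers":-1},
    {"delta_rot":[0,0,0],"travel":[0,0,-1],"fingers":-1},
    {"delta_rot":[0,0,0],"travel":[0,0,-0.8],"fingers":-1}
  ]
}}

```text
clock: 10.48
tcp_pos: [0.658, -0.2801, 0.0915]
orientation: [-0.001, 0.707, 0.707, -0.0]
wrist_force: [0.7, 0.0, 0.5]
finger_gap: 0.0851
grip_force: 0.0
```

{"api": "carry_out", "payload": {
  "series": [
    {"delta_rot":[0,0,0],"travel":[0,0,-0.43],"fingers":-0.5},
    {"delta_rot":[0,0,0],"travel":[0,0,0],"fingers":0},
    {"delta_rot":[0,0,0],"travel":[0,0,0],"fingers":0.1},
    {"delta_rot":[0,0,0],"travel":[0,0,0],"fingers":0.2},
    {"delta_rot":[0,0,0],"travel":[0,0,0],"fingers":0.3}
  ],
  "squeeze": 20
}}

```text
clock: 11.1
tcp_pos: [0.6594, -0.2796, 0.084]
orientation: [0.001, 0.707, 0.707, 0.0]
wrist_force: [0.3, 0.1, 2.2]
finger_gap: 0.0366
grip_force: 20.2
```

{"api": "carry_out", "payload": {
  "series": [
    {"delta_rot":[0,0,0],"travel":[0,0,0],"fingers":0.6},
    {"delta_rot":[0,0,0],"travel":[0,0,0],"fingers":0.6},
    {"delta_rot":[0,0,0],"travel":[0,0,0],"fingers":0.6}
  ]
}}

```text
clock: 11.48
tcp_pos: [0.6594, -0.2796, 0.0839]
orientation: [0.001, 0.707, 0.707, 0.0]
wrist_force: [-0.0, -0.1, 5.9]
finger_gap: 0.0368
grip_force: 20.3
```

{"api": "carry_out", "payload": {
  "series": [
    {"delta_rot":[0,0,0],"travel":[0,0,0.5],"fingers":0.6},
    {"delta_rot":[0,0,0],"travel":[0,0,1],"fingers":0.6},
    {"delta_rot":[0,0,0],"travel":[0,0,1],"fingers":0.6},
    {"delta_rot":[0,0,0],"travel":[0,0,1],"fingers":0.6},
    {"delta_rot":[0,0,0],"travel":[0,0.3,1],"fingers":0.6}
  ]
}}

```text
clock: 12.1
tcp_pos: [0.6584, -0.2719, 0.196]
orientation: [-0.0, 0.707, 0.707, -0.0]
wrist_force: [0.3, 0.1, -0.5]
finger_gap: 0.0365
grip_force: 20.2
```

{"api": "carry_out", "payload": {
  "series": [
    {"delta_rot":[0,0,0],"travel":[0,0.7,1],"fingers":0.6},
    {"delta_rot":[0,0,0],"travel":[-0.1,1,0.3],"fingers":0.6},
    {"delta_rot":[0,0,0],"travel":[-0.1,1,0],"fingers":0.6},
    {"delta_rot":[0,0,0],"travel":[-0.1,1,0],"fingers":0.6},
    {"delta_rot":[0,0,0],"travel":[-0.1,1,0],"fingers":0.6}
  ]
}}

```text
clock: 12.72
tcp_pos: [0.6481, -0.1522, 0.2271]
orientation: [-0.001, 0.707, 0.707, -0.0]
wrist_force: [-0.3, 1.1, -0.7]
finger_gap: 0.0363
grip_force: 20.2
```

{"api": "carry_out", "payload": {
  "series": [
    {"delta_rot":[0,0,0],"travel":[-0.1,1,0],"fingers":0.6},
    {"delta_rot":[0,0,0],"travel":[-0.1,1,0],"fingers":0.6},
    {"delta_rot":[0,0,0],"travel":[-0.1,1,0],"fingers":0.6},
    {"delta_rot":[0,0,0],"travel":[-0.1,1,0],"fingers":0.6},
    {"delta_rot":[0,0,0],"travel":[-0.1,1,0],"fingers":0.6}
  ]
}}

```text
clock: 13.35
tcp_pos: [0.6361, -0.0276, 0.2279]
orientation: [0.0, 0.707, 0.707, 0.0]
wrist_force: [0.5, 0.3, -1.2]
finger_gap: 0.0367
grip_force: 20.2
```

{"api": "carry_out", "payload": {
  "series": [
    {"delta_rot":[0,0,0],"travel":[-0.1,0.8,0],"fingers":0.6},
    {"delta_rot":[0,0,0],"travel":[-0.1,0.5,0],"fingers":0.6},
    {"delta_rot":[0,0,0],"travel":[0,0,0],"fingers":0.6},
    {"delta_rot":[0,0,0],"travel":[0,0,0],"fingers":0.6}
  ]
}}

```text
clock: 13.85
tcp_pos: [0.6314, 0.0027, 0.2278]
orientation: [0.0, 0.707, 0.707, -0.0]
wrist_force: [-0.1, 0.4, -1.6]
finger_gap: 0.0363
grip_force: 20.2
```

```bash
python3 - <<'E'
from h import *
for n in ["wrist","scene","side"]:
    c=shot(n); save(c,n+"4.png"); np.save("pics/%s4.npy"%n,c,allow_pickle=True)
s=env.get_state();print(s["tcp_pos"],s["clock"],s["finger_gap"])
E
```

```text
[0.6314245  0.00236562 0.22775185] 14.0 0.03666149806217114
```

View pics/wrist4.png

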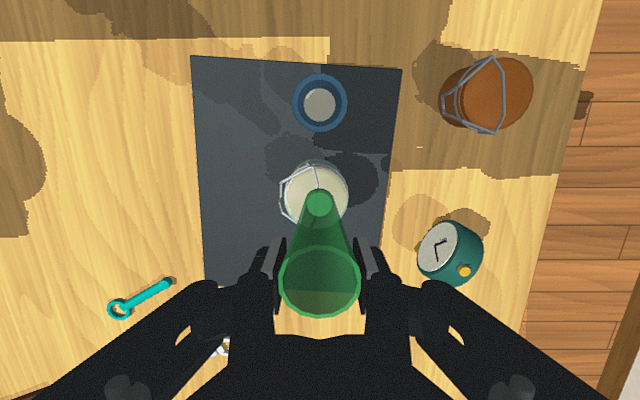

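The vase mouth is at (320,102), the liner's foot at (319,203) and its mouth at (320,281). The liner hangs straight.

```bash
python3 - <<'E'
from h import *
c=np.load("pics/wrist4.npy",allow_pickle=True).item()
h=cv2.cvtColor(c["color"],cv2.COLOR_RGB2HSV).astype(int)
m=((h[...,0]>98)&(h[...,0]<118)&(h[...,1]>110)).astype(np.uint8); m[:65]=0;m[140:]=0;m[:,:280]=0;m[:,365:]=0
k=max(cv2.findContours(m,0,1)[0],key=cv2.contourArea);b=cv2.boundingRect(k);e=cv2.fitEllipse(k);print(b,e)
print("rim",onz(c,*e[0],.1).round(4), "floor",onz(c,320,104,.02).round(4))
g=c["color"][...,1].astype(int)-c["color"][...,0]
m=((h[...,0]>60)&(h[...,0]<80)&(h[...,1]>120)&(h[...,2]>120)).astype(np.uint8);m[:185]=0;m[222:]=0;m[:,:300]=0;m[:,340:]=0
k=max(cv2.findContours(m,0,1)[0],key=cv2.contourArea);print(cv2.boundingRect(k))
print("foot",onz(c,319.5,204,.144).round(4),"top",onz(c,320,281,.262).round(4))
j=np.array([.627,-.0125]); print("jar vis", onz(c,318,193,.07).round(4))
E
```

```text
(292, 73, 56, 59) ((319.2433776855469, 102.32643127441406), (54.47265625, 57.5078239440918), 178.781982421875)
rim [0.6308 0.0849 0.1   ] floor [0.6318 0.0855 0.02  ]
(305, 192, 28, 25)
foot [0.631  0.0015 0.144 ] top [0.631  0.0039 0.262 ]
jar vis [ 0.6295 -0.0099  0.07  ]
```

{"api": "carry_out", "payload": {
  "series": [
    {"delta_rot":[0,0,0],"travel":[0.02,0.9,0],"fingers":0.6},
    {"delta_rot":[0,0,0],"travel":[0,0.9,0],"fingers":0.6},
    {"delta_rot":[0,0,0],"travel":[0,0.9,0],"fingers":0.6},
    {"delta_rot":[0,0,0],"travel":[0,0.63,-0.3],"fingers":0.6},
    {"delta_rot":[0,0,0],"travel":[0,0,-0.6],"fingers":0.6}
  ]
}}

```text
clock: 14.62
tcp_pos: [0.632, 0.0883, 0.205]
orientation: [0.0, 0.706, 0.708, 0.0]
wrist_force: [0.1, 0.2, -0.8]
finger_gap: 0.0365
grip_force: 20.2
```

{"api": "carry_out", "payload": {
  "series": [
    {"delta_rot":[0,0,0],"travel":[0,0,-0.6],"fingers":0.6},
    {"delta_rot":[0,0,0],"travel":[0,0,-0.5],"fingers":0.6},
    {"delta_rot":[0,0,0],"travel":[0,0,-0.4],"fingers":0.6},
    {"delta_rot":[0,0,0],"travel":[0,0,0],"fingers":0.6},
    {"delta_rot":[0,0,0],"travel":[0,0,0],"fingers":0.6}
  ]
}}

```text
clock: 15.25
tcp_pos: [0.6321, 0.0862, 0.1683]
orientation: [0.0, 0.707, 0.707, 0.0]
wrist_force: [0.3, -0.2, -0.3]
finger_gap: 0.037
grip_force: 20.2
```

```bash
python3 - <<'E'
from h import *
c=shot("wrist"); a=c["color"][90:310,210:430]; d=shot("scene")["color"]; e=shot("side")["color"]
s=env.get_state();print(s["tcp_pos"],s["wrist_force"])
x,y=map(int,proj(shot("scene"),[.632,.085,.1])); r=lambda i,k:cv2.resize(i,k,interpolation=2)
b=d[max(0,y-35):y+35,x-35:x+35]; x,y=map(int,proj(shot("side"),[.632,.085,.1])); f=e[max(0,y-35):y+35,x-35:x+35]
cv2.imwrite("pics/ins.png",np.hstack([r(a,(400,400)),np.vstack([r(b,(200,200)),r(f,(200,200))])])[:,:,::-1])
E
```

```text
[0.63223801 0.0864303  0.16855985] [ 0.1554633  -0.47692669 -0.51030944]
```

View pics/ins.png

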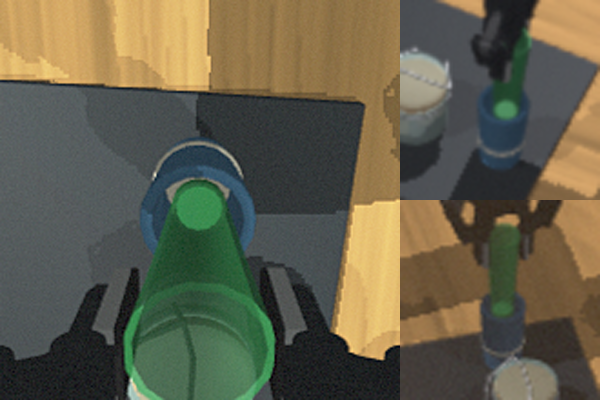

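The foot is inside the mouth. It sits at zoomed x 200 against a rim centre of 198.5, and both side crops agree. I'm checking y numerically and continuing down.

```bash
python3 - <<'E'
from h import *
c=shot("wrist")
print("foot",onz(c,320,201.7,.0846).round(4),"rim x",onz(c,319.2,205,.1).round(4))
h=cv2.cvtColor(c["color"],cv2.COLOR_RGB2HSV).astype(int)
print("rim far outer edge col319:", [(v,h[v,319].tolist()) for v in range(166,192,2)])
print("pred rim far edge", proj(c,[.6315,.085+.026,.1]), "inner",proj(c,[.6315,.105,.1]))
E
```

```text
foot [0.6321 0.0874 0.0846] rim x [0.6314 0.0896 0.1   ]
rim far outer edge col319: [(166, [101, 150, 75]), (168, [26, 38, 134]), (170, [103, 93, 82]), (172, [102, 121, 76]), (174, [104, 110, 74]), (176, [102, 102, 75]), (178, [109, 88, 81]), (180, [101, 131, 74]), (182, [102, 133, 115]), (184, [101, 117, 111]), (186, [105, 126, 91]), (188, [63, 67, 87]), (190, [69, 143, 84])]
pred rim far edge (np.float64(319.31929631015424), np.float64(178.70356488329648)) inner (np.float64(319.3090683618306), np.float64(186.22338939944373))
```

{"api": "carry_out", "payload": {
  "series": [
    {"delta_rot":[0,0,0],"travel":[0,0,-0.3],"fingers":0.6},
    {"delta_rot":[0,0,0],"travel":[0,0,-0.5],"fingers":0.6},
    {"delta_rot":[0,0,0],"travel":[0,0,-0.5],"fingers":0.6},
    {"delta_rot":[0,0,0],"travel":[0,0,-0.2],"fingers":0.6},
    {"delta_rot":[0,0,0],"travel":[0,0,0],"fingers":0.6}
  ]
}}

```text
clock: 16.18
tcp_pos: [0.6313, 0.0865, 0.1295]
orientation: [-0.001, 0.707, 0.707, -0.0]
wrist_force: [0.5, 0.0, -0.5]
finger_gap: 0.0364
grip_force: 20.2
```

{"api": "carry_out", "payload": {
  "series": [
    {"delta_rot":[0,0,0],"travel":[0,-0.08,-0.2],"fingers":0.6},
    {"delta_rot":[0,0,0],"travel":[0,0,-0.3],"fingers":0.6},
    {"delta_rot":[0,0,0],"travel":[0,0,-0.2],"fingers":0.6},
    {"delta_rot":[0,0,0],"travel":[0,0,-0.12],"fingers":0.6},
    {"delta_rot":[0,0,0],"travel":[0,0,-0.06],"fingers":0.6}
  ]
}}

```text
clock: 16.8
tcp_pos: [0.6317, 0.0845, 0.1081]
orientation: [-0.0, 0.707, 0.707, -0.0]
wrist_force: [-0.7, -1.2, -1.1]
finger_gap: 0.037
grip_force: 20.2
```

{"api": "carry_out", "payload": {
  "series": [
    {"delta_rot":[0,0,0],"travel":[0,0,-0.04],"fingers":0.6},
    {"delta_rot":[0,0,0],"travel":[0,0,-0.03],"fingers":0.6},
    {"delta_rot":[0,0,0],"travel":[0,0,0],"fingers":0.6}
  ]
}}

```text
clock: 17.18
tcp_pos: [0.6318, 0.0845, 0.1067]
orientation: [0.0, 0.707, 0.707, 0.0]
wrist_force: [-0.3, 0.1, -0.2]
finger_gap: 0.0364
grip_force: 20.2
```

{"api": "carry_out", "payload": {
  "series": [
    {"delta_rot":[0,0,0],"travel":[0,0,-0.04],"fingers":0.6},
    {"delta_rot":[0,0,0],"travel":[0,0,-0.03],"fingers":0.6},
    {"delta_rot":[0,0,0],"travel":[0,0,0],"fingers":0.6}
  ]
}}

```text
clock: 17.55
tcp_pos: [0.6317, 0.0845, 0.1047]
orientation: [-0.0, 0.707, 0.707, -0.0]
wrist_force: [0.1, 0.1, 0.2]
finger_gap: 0.0364
grip_force: 20.2
```

{"api": "carry_out", "payload": {
  "series": [
    {"delta_rot":[0,0,0],"travel":[0,0,-0.03],"fingers":0.6},
    {"delta_rot":[0,0,0],"travel":[0,0,0],"fingers":0.6}
  ]
}}

```text
clock: 17.8
tcp_pos: [0.6318, 0.0845, 0.104]
orientation: [0.0, 0.707, 0.707, -0.0]
wrist_force: [-0.0, 0.3, -1.3]
finger_gap: 0.0369
grip_force: 20.2
```

{"api": "carry_out", "payload": {
  "series": [
    {"delta_rot":[0,0,0],"travel":[0,0,-0.03],"fingers":0.6},
    {"delta_rot":[0,0,0],"travel":[0,0,0],"fingers":0.6}
  ]
}}

```text
clock: 18.05
tcp_pos: [0.632, 0.0845, 0.1039]
orientation: [0.0, 0.707, 0.707, 0.0]
wrist_force: [-1.3, -0.6, 3.6]
finger_gap: 0.0365
grip_force: 20.4
```

{"api": "carry_out", "payload": {
  "series": [
    {"delta_rot":[0,0,0],"travel":[0,0,-0.02],"fingers":0.6},
    {"delta_rot":[0,0,0],"travel":[0,0,0],"fingers":0.6}
  ]
}}

```text
clock: 18.3
tcp_pos: [0.6321, 0.0845, 0.1039]
orientation: [0.0, 0.707, 0.707, 0.001]
wrist_force: [-2.5, 0.2, 5.9]
finger_gap: 0.0369
grip_force: 20.6
```

{"api": "carry_out", "payload": {
  "series": [
    {"delta_rot":[0,0,0],"travel":[0,0,0],"fingers":0.0},
    {"delta_rot":[0,0,0],"travel":[0,0,0],"fingers":-0.5},
    {"delta_rot":[0,0,0],"travel":[0,0,0.2],"fingers":-0.8},
    {"delta_rot":[0,0,0],"travel":[0,0,1],"fingers":-1},
    {"delta_rot":[0,0,0],"travel":[0,0,1],"fingers":-1}
  ]
}}

```text
clock: 18.92
tcp_pos: [0.6316, 0.0845, 0.1582]
orientation: [-0.0, 0.707, 0.707, -0.0]
wrist_force: [0.3, 0.4, -0.5]
finger_gap: 0.0859
grip_force: 0.0
```

{"api": "carry_out", "payload": {
  "series": [
    {"delta_rot":[0,0,0],"travel":[0,0,1],"fingers":-1},
    {"delta_rot":[0,0,0.5],"travel":[0,-0.5,1],"fingers":-1},
    {"delta_rot":[0,0,1],"travel":[-0.1,-1,0],"fingers":-1},
    {"delta_rot":[0,0,1],"travel":[-0.1,-1,0],"fingers":-1},
    {"delta_rot":[0,0,1],"travel":[-0.1,-1,0],"fingers":-1}
  ]
}}

```text
clock: 19.55
tcp_pos: [0.6243, -0.0037, 0.2081]
orientation: [0.0, 0.572, 0.82, 0.0]
wrist_force: [0.2, -0.4, -0.6]
finger_gap: 0.0847
grip_force: 0.0
```

{"api": "carry_out", "payload": {
  "series": [
    {"delta_rot":[0,0,1],"travel":[-0.1,-1,0],"fingers":-1},
    {"delta_rot":[0,0,1],"travel":[-0.1,-1,0],"fingers":-1},
    {"delta_rot":[0,0,1],"travel":[-0.1,-1,0],"fingers":-1},
    {"delta_rot":[0,0,1],"travel":[-0.1,-1,0],"fingers":-1},
    {"delta_rot":[0,0,1],"travel":[-0.1,-1,0],"fingers":-1}
  ]
}}

```text
clock: 20.18
tcp_pos: [0.6117, -0.1288, 0.208]
orientation: [0.0, 0.351, 0.936, 0.0]
wrist_force: [-0.0, 0.2, -0.8]
finger_gap: 0.0855
grip_force: 0.0
```

{"api": "carry_out", "payload": {
  "series": [
    {"delta_rot":[0,0,1],"travel":[-0.2,-1,0],"fingers":-1},
    {"delta_rot":[0,0,1],"travel":[-0.2,-1,0],"fingers":-1},
    {"delta_rot":[0,0,1],"travel":[-0.2,-1,0],"fingers":-1},
    {"delta_rot":[0,0,1],"travel":[-0.2,-1,0],"fingers":-1},
    {"delta_rot":[0,0,1],"travel":[-0.2,-1,0],"fingers":-1}
  ]
}}

```text
clock: 20.8
tcp_pos: [0.5866, -0.2538, 0.208]
orientation: [0.0, 0.109, 0.994, 0.0]
wrist_force: [-0.8, -0.5, 0.2]
finger_gap: 0.0855
grip_force: 0.0
```

{"api": "carry_out", "payload": {
  "series": [
    {"delta_rot":[0,0,1],"travel":[-0.3,-1,0],"fingers":-1},
    {"delta_rot":[0,0,1],"travel":[-0.3,-1,0],"fingers":-1},
    {"delta_rot":[0,0,1],"travel":[-0.3,-1,0],"fingers":-1},
    {"delta_rot":[0,0,0.7],"travel":[0,-1,0],"fingers":-1},
    {"delta_rot":[0,0,0],"travel":[0,-1,0],"fingers":-1}
  ]
}}

```text
clock: 21.42
tcp_pos: [0.5642, -0.3789, 0.2081]
orientation: [0.0, -0.075, 0.997, -0.0]
wrist_force: [0.7, 0.6, -0.2]
finger_gap: 0.0851
grip_force: 0.0
```

{"api": "carry_out", "payload": {
  "series": [
    {"delta_rot":[0,0,0],"travel":[0,-1,0],"fingers":-1},
    {"delta_rot":[0,0,0],"travel":[0,-1,0],"fingers":-1},
    {"delta_rot":[0,0,0],"travel":[0,0,0],"fingers":-1},
    {"delta_rot":[0,0,0],"travel":[0,0,0],"fingers":-1}
  ]
}}

```text
clock: 21.92
tcp_pos: [0.5642, -0.4274, 0.2077]
orientation: [-0.0, -0.075, 0.997, 0.0]
wrist_force: [-0.1, 0.2, 0.8]
finger_gap: 0.0855
grip_force: 0.0
```

```bash
python3 - <<'E'
from h import *
for n in ["wrist","scene","side"]:
    c=shot(n); save(c,n+"5.png"); np.save("pics/%s5.npy"%n,c,allow_pickle=True)
s=env.get_state();print(s["tcp_pos"],s["clock"],s["joint_pos"])
q=s["orientation"];m=R.from_quat([q[1],q[2],q[3],q[0]]).as_matrix();print("close axis",m[:,1])
E
```

```text
[ 0.56449968 -0.42698033  0.20811767] 22.075 [-7.60932792e-01  5.94239023e-01  4.25409182e-01  1.40211601e+00
  2.03998152e-04 -9.11202705e-01]
close axis [-1.49704997e-01  9.88730679e-01  2.43170243e-04]
```

View pics/wrist5.png

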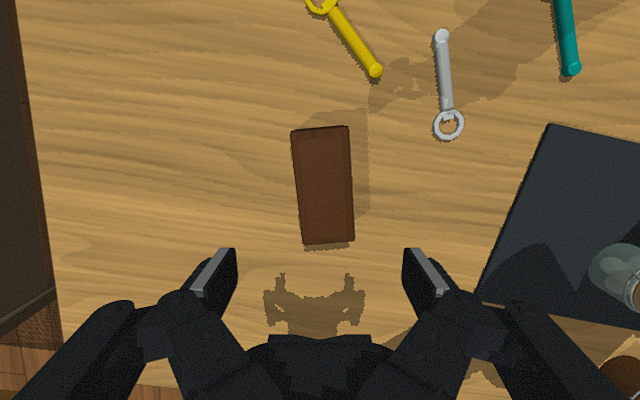

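The box lid's corners are at (291,131), (348,126), (354,240) and (302,244), turned slightly from the gripper axes.

```bash
python3 - <<'E'
from h import *
c=np.load("pics/wrist5.npy",allow_pickle=True).item()
P=np.array([onz(c,u,v,.053)[:2] for u,v in [(291,131),(348,126),(354,240),(302,244)]]);print(P.round(4),P.mean(0).round(4))
print(np.linalg.norm(P-np.roll(P,-1,0),axis=1)); d=P[2]-P[1];e=P[3]-P[0];print(np.arctan2(d[1],d[0]),np.arctan2(e[1],e[0]))
h=cv2.cvtColor(c["color"],cv2.COLOR_RGB2HSV).astype(int)
m=(((h[...,0]<14)|(h[...,0]>172))&(h[...,2]<110)&(h[...,1]>90)).astype(np.uint8);m[:115]=0;m[255:]=0;m[:,:275]=0;m[:,365:]=0
k=max(cv2.findContours(cv2.morphologyEx(m,2,np.ones((3,3))),0,1)[0],key=cv2.contourArea)[:,0]
Q=np.array([onz(c,u,v,.053)[:2] for u,v in k.astype(float)],np.float32)*1000;print(cv2.minAreaRect(Q))
S=np.load("pics/scene5.npy",allow_pickle=True).item(); D=np.load("pics/side5.npy",allow_pickle=True).item()
print(proj(S,[.565,-.427,.054]),proj(D,[.565,-.427,.054]))
E
```

```text
[[ 0.5125 -0.4653]
 [ 0.4987 -0.4079]
 [ 0.6242 -0.3779]
 [ 0.6384 -0.437 ]] [ 0.5685 -0.422 ]
[0.0590274  0.12905119 0.06079398 0.12900035]
0.23455574484412461 0.2208607802050804
((562.6731567382812, -434.44342041015625), (4.485071182250977, 5.463857650756836), 8.608268737792969)
(np.float64(198.0034215409778), np.float64(160.32506829295943)) (np.float64(365.25666106703807), np.float64(318.81151280611914))
```

{"api": "carry_out", "payload": {
  "series": [
    {"delta_rot":[0,0,0.78],"travel":[0.16,0.2,-0.6],"fingers":-1},
    {"delta_rot":[0,0,0],"travel":[0,0,-1],"fingers":-1},
    {"delta_rot":[0,0,0],"travel":[0,0,-1],"fingers":-1},
    {"delta_rot":[0,0,0],"travel":[0,0,-1],"fingers":-1},
    {"delta_rot":[0,0,0],"travel":[0,0,-1],"fingers":-1}
  ]
}}

```text
clock: 22.7
tcp_pos: [0.5686, -0.4221, 0.0925]
orientation: [0.0, -0.114, 0.993, -0.0]
wrist_force: [0.5, -0.3, -0.2]
finger_gap: 0.0852
grip_force: 0.0
```

{"api": "carry_out", "payload": {
  "series": [
    {"delta_rot":[0,0,0],"travel":[0,0,-1],"fingers":-1},
    {"delta_rot":[0,0,0],"travel":[0,0,-1],"fingers":-1},
    {"delta_rot":[0,0,0],"travel":[0,0,-0.8],"fingers":-1},
    {"delta_rot":[0,0,0],"travel":[0,0,-0.36],"fingers":-1},
    {"delta_rot":[0,0,0],"travel":[0,0,0],"fingers":-0.8}
  ]
}}

```text
clock: 23.32
tcp_pos: [0.5682, -0.4223, 0.0135]
orientation: [-0.0, -0.114, 0.994, 0.0]
wrist_force: [-0.2, -0.9, -0.2]
finger_gap: 0.0771
grip_force: 0.0
```

{"api": "carry_out", "payload": {
  "series": [
    {"delta_rot":[0,0,0],"travel":[0,0,0],"fingers":-0.6},
    {"delta_rot":[0,0,0],"travel":[0,0,0],"fingers":-0.5},
    {"delta_rot":[0,0,0],"travel":[0,0,0],"fingers":-0.4},
    {"delta_rot":[0,0,0],"travel":[0,0,0],"fingers":0.2},
    {"delta_rot":[0,0,0],"travel":[0,0,0],"fingers":0.2}
  ],
  "squeeze": 40
}}

```text
clock: 23.95
tcp_pos: [0.5689, -0.4233, 0.0152]
orientation: [0.001, -0.113, 0.994, -0.0]
wrist_force: [-0.8, 1.5, 5.5]
finger_gap: 0.0613
grip_force: 45.7
```

{"api": "carry_out", "payload": {
  "series": [
    {"delta_rot":[0,0,0],"travel":[0,0,0.4],"fingers":0.2},
    {"delta_rot":[0,0,0],"travel":[0,0,0.9],"fingers":0.2},
    {"delta_rot":[0,0,0],"travel":[0,0.4,0.9],"fingers":0.2},
    {"delta_rot":[0,0,-0.3],"travel":[0.2,0.8,0.2],"fingers":0.2},
    {"delta_rot":[0,0,-0.4],"travel":[0.2,0.9,0],"fingers":0.2}
  ]
}}

```text
clock: 24.58
tcp_pos: [0.5788, -0.3702, 0.0756]
orientation: [0.001, -0.078, 0.997, -0.001]
wrist_force: [0.2, -0.0, -2.3]
finger_gap: 0.0617
grip_force: 45.0
```

{"api": "carry_out", "payload": {
  "series": [
    {"delta_rot":[0,0,-0.4],"travel":[0.2,1,0],"fingers":0.2},
    {"delta_rot":[0,0,-0.4],"travel":[0.2,1,0],"fingers":0.2},
    {"delta_rot":[0,0,-0.4],"travel":[0.2,1,0],"fingers":0.2},
    {"delta_rot":[0,0,-0.4],"travel":[0.2,1,0],"fingers":0.2},
    {"delta_rot":[0,0,-0.4],"travel":[0.2,1,0],"fingers":0.2}
  ]
}}

```text
clock: 25.2
tcp_pos: [0.6033, -0.2441, 0.0746]
orientation: [0.0, 0.022, 1.0, -0.0]
wrist_force: [0.6, -0.7, -2.3]
finger_gap: 0.0613
grip_force: 45.0
```

{"api": "carry_out", "payload": {
  "series": [
    {"delta_rot":[0,0,-0.2],"travel":[0.2,1,0],"fingers":0.2},
    {"delta_rot":[0,0,0],"travel":[0.2,1,0],"fingers":0.2},
    {"delta_rot":[0,0,0],"travel":[0.2,1,0],"fingers":0.2},
    {"delta_rot":[0,0,0],"travel":[0.1,1,0],"fingers":0.2},
    {"delta_rot":[0,0,0],"travel":[0,0.8,0],"fingers":0.2}
  ]
}}

```text
clock: 25.82
tcp_pos: [0.6208, -0.124, 0.0745]
orientation: [0.0, 0.031, 1.0, 0.0]
wrist_force: [0.3, 0.0, -3.1]
finger_gap: 0.0615
grip_force: 45.0
```

{"api": "carry_out", "payload": {
  "series": [
    {"delta_rot":[0,0,0],"travel":[0,0.4,0],"fingers":0.2},
    {"delta_rot":[0,0,0],"travel":[0,0,0],"fingers":0.2},
    {"delta_rot":[0,0,0],"travel":[0,0,0],"fingers":0.2}
  ]
}}

```text
clock: 26.2
tcp_pos: [0.6208, -0.1163, 0.0739]
orientation: [0.0, 0.032, 0.999, -0.0]
wrist_force: [-0.1, 0.2, -2.6]
finger_gap: 0.0614
grip_force: 45.0
```

```bash
python3 - <<'E'
from h import *
for n in ["wrist","scene","side"]:
    c=shot(n); save(c,n+"6.png"); np.save("pics/%s6.npy"%n,c,allow_pickle=True)
s=env.get_state();print(s["tcp_pos"],s["clock"],s["joint_pos"])
q=s["orientation"];m=R.from_quat([q[1],q[2],q[3],q[0]]).as_matrix();print("close axis",np.arctan2(m[1,1],m[0,1]))
E
```

```text
[ 0.62079145 -0.11636086  0.07376824] 26.35 [-3.12277456e-01  5.05183658e-01 -6.02689683e-02  1.00527731e+00
 -3.16172109e-05 -2.48363642e-01]
close axis 1.5068825103898411
```

View pics/wrist6.png

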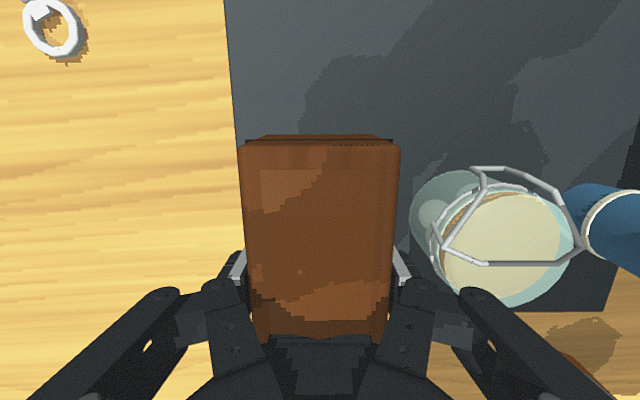

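{"api": "carry_out", "payload": {
  "series": [
    {"delta_rot":[0,0,0],"travel":[0,0.1,-0.5],"fingers":0.2},
    {"delta_rot":[0,0,0],"travel":[0,0,-0.6],"fingers":0.2},
    {"delta_rot":[0,0,0],"travel":[0,0,-0.4],"fingers":0.2},
    {"delta_rot":[0,0,0],"travel":[0,0,-0.2],"fingers":0.2},
    {"delta_rot":[0,0,0],"travel":[0,0,-0.08],"fingers":0.2}
  ]
}}

```text
clock: 26.98
tcp_pos: [0.6206, -0.113, 0.0288]
orientation: [-0.0, 0.031, 1.0, 0.0]
wrist_force: [0.1, -0.3, -2.1]
finger_gap: 0.0616
grip_force: 45.0
```

{"api": "carry_out", "payload": {
  "series": [
    {"delta_rot":[0,0,0],"travel":[0,0,-0.05],"fingers":0.2},
    {"delta_rot":[0,0,0],"travel":[0,0,-0.04],"fingers":0.2},
    {"delta_rot":[0,0,0],"travel":[0,0,0],"fingers":0.2}
  ]
}}

```text
clock: 27.35
tcp_pos: [0.621, -0.1131, 0.0273]
orientation: [0.0, 0.031, 1.0, 0.0]
wrist_force: [-0.1, -0.6, -2.7]
finger_gap: 0.0615
grip_force: 45.0
```

{"api": "carry_out", "payload": {
  "series": [
    {"delta_rot":[0,0,0],"travel":[0,0,-0.04],"fingers":0.2},
    {"delta_rot":[0,0,0],"travel":[0,0,-0.02],"fingers":0.2},
    {"delta_rot":[0,0,0],"travel":[0,0,0],"fingers":0.2}
  ]
}}

```text
clock: 27.72
tcp_pos: [0.6208, -0.113, 0.0255]
orientation: [-0.0, 0.031, 1.0, 0.0]
wrist_force: [0.0, -0.5, -2.4]
finger_gap: 0.0615
grip_force: 45.0
```

{"api": "carry_out", "payload": {
  "series": [
    {"delta_rot":[0,0,0],"travel":[0,0,-0.03],"fingers":0.2},
    {"delta_rot":[0,0,0],"travel":[0,0,0],"fingers":0.2}
  ]
}}

```text
clock: 27.98
tcp_pos: [0.6208, -0.113, 0.0251]
orientation: [0.0, 0.031, 1.0, -0.0]
wrist_force: [-1.4, -0.0, 0.9]
finger_gap: 0.0612
grip_force: 45.1
```

{"api": "carry_out", "payload": {
  "series": [
    {"delta_rot":[0,0,0],"travel":[0,0,-0.02],"fingers":0.0},
    {"delta_rot":[0,0,0],"travel":[0,0,0],"fingers":-0.6},
    {"delta_rot":[0,0,0],"travel":[0,0,0.1],"fingers":-0.75},
    {"delta_rot":[0,0,0],"travel":[0,0,0.7],"fingers":-0.75},
    {"delta_rot":[0,0,0],"travel":[0,0,1],"fingers":-0.75}
  ]
}}

```text
clock: 28.6
tcp_pos: [0.6205, -0.1129, 0.0701]
orientation: [-0.0, 0.031, 1.0, 0.0]
wrist_force: [-0.0, -0.1, -0.5]
finger_gap: 0.0749
grip_force: 0.0
```

{"api": "carry_out", "payload": {
  "series": [
    {"delta_rot":[0,0,0],"travel":[0,0,1],"fingers":-0.75},
    {"delta_rot":[0,0,0],"travel":[0,0,1],"fingers":-0.5},
    {"delta_rot":[0,0,0],"travel":[0,-0.3,1],"fingers":-0.2},
    {"delta_rot":[0,0,0.6],"travel":[-0.8,-0.8,1],"fingers":0},
    {"delta_rot":[0,0,0.6],"travel":[-0.9,-0.9,1],"fingers":0}
  ]
}}

```text
clock: 29.22
tcp_pos: [0.5783, -0.1632, 0.1965]
orientation: [0.001, -0.03, 1.0, -0.0]
wrist_force: [0.3, -0.4, -0.1]
finger_gap: 0.0428
grip_force: 0.0
```

{"api": "carry_out", "payload": {
  "series": [
    {"delta_rot":[0,0,0.6],"travel":[-0.9,-0.9,0],"fingers":0},
    {"delta_rot":[0,0,0.6],"travel":[-0.9,-0.9,0],"fingers":0},
    {"delta_rot":[0,0,0.6],"travel":[-0.9,-0.9,0],"fingers":0},
    {"delta_rot":[0,0,0.6],"travel":[-0.9,-0.9,0],"fingers":0},
    {"delta_rot":[0,0,0.6],"travel":[-0.9,-0.9,0],"fingers":0}
  ]
}}

```text
clock: 29.85
tcp_pos: [0.4653, -0.2763, 0.1959]
orientation: [0.001, -0.179, 0.984, -0.001]
wrist_force: [0.8, 0.7, -0.9]
finger_gap: 0.0428
grip_force: 0.0
```

{"api": "carry_out", "payload": {
  "series": [
    {"delta_rot":[0,0,0.2],"travel":[-0.9,-0.9,0],"fingers":0},
    {"delta_rot":[0,0,0],"travel":[-0.2,-0.3,0],"fingers":0},
    {"delta_rot":[0,0,0],"travel":[0,0,0],"fingers":0},
    {"delta_rot":[0,0,0],"travel":[0,0,0],"fingers":0}
  ]
}}

```text
clock: 30.35
tcp_pos: [0.439, -0.305, 0.1947]
orientation: [0.0, -0.188, 0.982, -0.0]
wrist_force: [-0.1, 1.3, -0.5]
finger_gap: 0.0428
grip_force: 0.0
```

```bash
cat > op.py <<'E'
from h import *
c=shot("wrist"); save(c,"wrist7.png"); np.save("pics/wrist7.npy",c,allow_pickle=True)
s=env.get_state();print(s["tcp_pos"],s["clock"],s["joint_pos"])
q=s["orientation"];m=R.from_quat([q[1],q[2],q[3],q[0]]).as_matrix();print("close axis",np.arctan2(m[1,1],m[0,1]))
h=cv2.cvtColor(c["color"],cv2.COLOR_RGB2HSV).astype(int)
e=[proj(c,p) for p in [[.383,-.326,.008],[.497,-.279,.008]]];print(np.round(e))
m=((h[...,1]<60)&(h[...,2]>110)).astype(np.uint8); e=np.array(e); lo=(e.min(0)-25).astype(int).clip(0);hi=(e.max(0)+25).astype(int)
z=np.zeros_like(m);z[lo[1]:hi[1],lo[0]:hi[0]]=m[lo[1]:hi[1],lo[0]:hi[0]]
k=max(cv2.findContours(z,0,1)[0],key=cv2.contourArea)[:,0];P=np.array([onz(c,u,v,.009)[:2] for u,v in k.astype(float)],np.float32)*1000
print(cv2.minAreaRect(P)); d=P-P.mean(0);w=np.linalg.svd(d)[2][0];w*=np.sign(w[0]);t=P@w
tail=P[t<t.min()+70]; l=cv2.fitLine(tail,cv2.DIST_L2,0,.01,.01).ravel();print("bar dir",np.arctan2(l[1],l[0]),"tail..head",t.min(),t.max(), "bar pt",l[2:],"ends",P[t.argmin()],P[t.argmax()])
E
python3 op.py
```

```text
[ 0.43894116 -0.30486246  0.1945101 ] 30.4 [-7.57506923e-01  2.48481081e-01 -1.32285000e-01  1.18994436e+00
  3.45197402e-04 -1.13577772e+00]
close axis 1.949067150064388
[[321. 127.]
 [322. 227.]]
((440.953125, -301.59918212890625), (118.11863708496094, 33.79875564575195), 21.732070922851562)
bar dir 0.38506362 tail..head 240.26088 358.39996 bar pt [ 416.45932 -311.11765] ends [ 385.12772 -321.0467 ] [ 497.44638 -283.82477]
```

{"api": "carry_out", "payload": {
  "series": [
    {"delta_rot":[0,0,0.04],"travel":[0.04,0.1,-1],"fingers":0},
    {"delta_rot":[0,0,0],"travel":[0,0,-1],"fingers":0},
    {"delta_rot":[0,0,0],"travel":[0,0,-1],"fingers":0},
    {"delta_rot":[0,0,0],"travel":[0,0,-1],"fingers":0},
    {"delta_rot":[0,0,0],"travel":[0,0,-1],"fingers":0}
  ]
}}

```text
clock: 31.02
tcp_pos: [0.44, -0.3022, 0.0685]
orientation: [0.0, -0.19, 0.982, 0.0]
wrist_force: [-0.0, -0.8, -0.3]
finger_gap: 0.0424
grip_force: 0.0
```

{"api": "carry_out", "payload": {
  "series": [
    {"delta_rot":[0,0,0],"travel":[0,0,-1],"fingers":0},
    {"delta_rot":[0,0,0],"travel":[0,0,-0.8],"fingers":0},
    {"delta_rot":[0,0,0],"travel":[0,0,-0.5],"fingers":0},
    {"delta_rot":[0,0,0],"travel":[0,0,-0.28],"fingers":0},
    {"delta_rot":[0,0,0],"travel":[0,0,0],"fingers":0.2}
  ]
}}

```text
clock: 31.65
tcp_pos: [0.4394, -0.3028, 0.0047]
orientation: [-0.0, -0.19, 0.982, 0.0]
wrist_force: [0.6, -1.3, -0.3]
finger_gap: 0.0345
grip_force: 0.0
```

{"api": "carry_out", "payload": {
  "series": [
    {"delta_rot":[0,0,0],"travel":[0,0,0],"fingers":0.4},
    {"delta_rot":[0,0,0],"travel":[0,0,0],"fingers":0.55},
    {"delta_rot":[0,0,0],"travel":[0,0,0],"fingers":0.65},
    {"delta_rot":[0,0,0],"travel":[0,0,0],"fingers":1},
    {"delta_rot":[0,0,0],"travel":[0,0,0],"fingers":1}
  ],
  "squeeze": 35
}}

```text
clock: 32.28
tcp_pos: [0.4395, -0.3032, 0.0054]
orientation: [0.0, -0.189, 0.982, -0.0]
wrist_force: [-0.7, 0.5, 6.3]
finger_gap: 0.0126
grip_force: 35.0
```

{"api": "carry_out", "payload": {
  "series": [
    {"delta_rot":[0,0,0],"travel":[0,0,0.4],"fingers":1},
    {"delta_rot":[0,0,0],"travel":[0,0,1],"fingers":1},
    {"delta_rot":[0,0,0],"travel":[0,0,1],"fingers":1},
    {"delta_rot":[0,0,0.4],"travel":[0.1,0.5,1],"fingers":1},
    {"delta_rot":[0,0,0.9],"travel":[0.25,1,0],"fingers":1}
  ]
}}

```text
clock: 32.9
tcp_pos: [0.4495, -0.267, 0.0924]
orientation: [0.001, -0.253, 0.967, -0.002]
wrist_force: [-0.7, -0.3, -0.6]
finger_gap: 0.0124
grip_force: 34.3
```

{"api": "carry_out", "payload": {
  "series": [
    {"delta_rot":[0,0,1],"travel":[0.25,1,0],"fingers":1},
    {"delta_rot":[0,0,1],"travel":[0.25,1,0],"fingers":1},
    {"delta_rot":[0,0,1],"travel":[0.25,1,0],"fingers":1},
    {"delta_rot":[0,0,1],"travel":[0.25,1,0],"fingers":1},
    {"delta_rot":[0,0,1],"travel":[0.25,1,0],"fingers":1}
  ]
}}

```text
clock: 33.52
tcp_pos: [0.4794, -0.1397, 0.0901]
orientation: [-0.0, -0.486, 0.874, 0.0]
wrist_force: [0.7, 0.1, -0.7]
finger_gap: 0.0126
grip_force: 34.3
```

{"api": "carry_out", "payload": {
  "series": [
    {"delta_rot":[0,0,1],"travel":[0.25,1,0],"fingers":1},
    {"delta_rot":[0,0,1],"travel":[0.25,1,0],"fingers":1},
    {"delta_rot":[0,0,1],"travel":[0.25,1,0],"fingers":1},
    {"delta_rot":[0,0,1],"travel":[0.25,1,0],"fingers":1},
    {"delta_rot":[0,0,1],"travel":[0.2,0.9,0],"fingers":1}
  ]
}}

```text
clock: 34.15
tcp_pos: [0.5094, -0.0171, 0.0901]
orientation: [-0.0, -0.687, 0.727, 0.0]
wrist_force: [0.9, 0.3, -0.4]
finger_gap: 0.0126
grip_force: 34.3
```

{"api": "carry_out", "payload": {
  "series": [
    {"delta_rot":[0,0,0],"travel":[0.2,0.5,0],"fingers":1},
    {"delta_rot":[0,0,0],"travel":[0,0,0],"fingers":1},
    {"delta_rot":[0,0,0],"travel":[0,0,0],"fingers":1}
  ]
}}

```text
clock: 34.52
tcp_pos: [0.5142, -0.0061, 0.0898]
orientation: [-0.0, -0.685, 0.728, -0.0]
wrist_force: [-0.8, 0.0, -1.6]
finger_gap: 0.0127
grip_force: 34.3
```

```bash
python3 - <<'E'
from h import *
for n in ["wrist","scene","side"]:
    c=shot(n); save(c,n+"8.png"); np.save("pics/%s8.npy"%n,c,allow_pickle=True)
s=env.get_state();print(s["tcp_pos"],s["clock"],s["joint_pos"],s["finger_gap"])
q=s["orientation"];m=R.from_quat([q[1],q[2],q[3],q[0]]).as_matrix();print("close axis",np.arctan2(m[1,1],m[0,1]))
E
```

```text
[ 0.51415127 -0.00621014  0.08980858] 34.675 [-1.68203151e-01  2.86322816e-01 -3.54030356e-01  9.30658938e-01
 -1.59413961e-04 -1.67788781e+00] 0.012165235341182093
close axis 3.0804809854769073
```

View pics/wrist8.png

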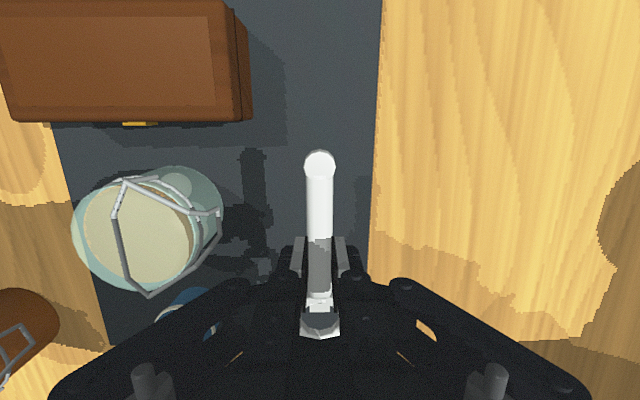

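The opener is held straight, with its handle towards the box. The box is square to the tray, with clear slate between it and the jar. Now lowering.

{"api": "carry_out", "payload": {
  "series": [
    {"delta_rot":[0,0,0],"travel":[0.04,0,-0.7],"fingers":1},
    {"delta_rot":[0,0,0],"travel":[0,0,-0.9],"fingers":1},
    {"delta_rot":[0,0,0],"travel":[0,0,-0.7],"fingers":1},
    {"delta_rot":[0,0,0],"travel":[0,0,-0.4],"fingers":1},
    {"delta_rot":[0,0,0],"travel":[0,0,-0.1],"fingers":1}
  ]
}}

```text
clock: 35.3
tcp_pos: [0.5149, -0.0058, 0.0194]
orientation: [-0.0, -0.685, 0.728, 0.0]
wrist_force: [-0.1, 0.2, -0.0]
finger_gap: 0.0126
grip_force: 34.3
```

{"api": "carry_out", "payload": {
  "series": [
    {"delta_rot":[0,0,0],"travel":[0,0,-0.06],"fingers":1},
    {"delta_rot":[0,0,0],"travel":[0,0,-0.06],"fingers":1},
    {"delta_rot":[0,0,0],"travel":[0,0,0],"fingers":1}
  ]
}}

```text
clock: 35.67
tcp_pos: [0.5155, -0.0055, 0.0171]
orientation: [0.0, -0.686, 0.728, -0.0]
wrist_force: [0.6, 0.1, -1.3]
finger_gap: 0.0126
grip_force: 34.3
```

{"api": "carry_out", "payload": {
  "series": [
    {"delta_rot":[0,0,0],"travel":[0,0,-0.05],"fingers":1},
    {"delta_rot":[0,0,0],"travel":[0,0,-0.03],"fingers":1},
    {"delta_rot":[0,0,0],"travel":[0,0,0],"fingers":1}
  ]
}}

```text
clock: 36.05
tcp_pos: [0.5155, -0.0055, 0.0154]
orientation: [0.0, -0.686, 0.728, -0.0]
wrist_force: [-2.1, 0.5, 4.6]
finger_gap: 0.0124
grip_force: 34.9
```

{"api": "carry_out", "payload": {
  "series": [
    {"delta_rot":[0,0,0],"travel":[0,0,0],"fingers":0.5},
    {"delta_rot":[0,0,0],"travel":[0,0,0],"fingers":0.2},
    {"delta_rot":[0,0,0],"travel":[0,0,0.3],"fingers":0.2},
    {"delta_rot":[0,0,0],"travel":[0,0,1],"fingers":0.2},
    {"delta_rot":[0,0,0],"travel":[0,0,1],"fingers":0}
  ]
}}

```text
clock: 36.67
tcp_pos: [0.5151, -0.0055, 0.0732]
orientation: [-0.0, -0.686, 0.728, 0.0]
wrist_force: [0.6, 1.1, 0.3]
finger_gap: 0.0425
grip_force: 0.0
```

{"api": "carry_out", "payload": {
  "series": [
    {"delta_rot":[0,0,0],"travel":[0,0,1],"fingers":-0.2},
    {"delta_rot":[0,0,0],"travel":[0,0,1],"fingers":-0.2},
    {"delta_rot":[0,0,0],"travel":[0,0,1],"fingers":-0.2},
    {"delta_rot":[0,0,0],"travel":[0,0.3,1],"fingers":-0.2},
    {"delta_rot":[0,0,0],"travel":[0,0.8,1],"fingers":-0.2}
  ]
}}

```text
clock: 37.3
tcp_pos: [0.5154, 0.0217, 0.1986]
orientation: [0.0, -0.685, 0.728, -0.0]
wrist_force: [1.1, 1.1, 0.2]
finger_gap: 0.0509
grip_force: 0.0
```

{"api": "carry_out", "payload": {
  "series": [
    {"delta_rot":[0,0,-0.4],"travel":[0.1,1,0.3],"fingers":-0.2},
    {"delta_rot":[0,0,-0.5],"travel":[0.1,1,0],"fingers":-0.2},
    {"delta_rot":[0,0,-0.5],"travel":[0.1,1,0],"fingers":-0.2},
    {"delta_rot":[0,0,-0.5],"travel":[0.1,1,0],"fingers":-0.2},
    {"delta_rot":[0,0,-0.5],"travel":[0.1,1,0],"fingers":-0.2}
  ]
}}

```text
clock: 37.92
tcp_pos: [0.5278, 0.1478, 0.2053]
orientation: [0.0, -0.593, 0.805, -0.0]
wrist_force: [0.2, 0.2, -0.8]
finger_gap: 0.0514
grip_force: 0.0
```

{"api": "carry_out", "payload": {
  "series": [
    {"delta_rot":[0,0,-0.5],"travel":[0.1,1,0],"fingers":-0.2},
    {"delta_rot":[0,0,-0.5],"travel":[0.1,1,0],"fingers":-0.2},
    {"delta_rot":[0,0,-0.5],"travel":[0.1,1,0],"fingers":-0.2},
    {"delta_rot":[0,0,-0.5],"travel":[0.1,1,0],"fingers":-0.2},
    {"delta_rot":[0,0,-0.5],"travel":[0.1,1,0],"fingers":-0.2}
  ]
}}

```text
clock: 38.55
tcp_pos: [0.5403, 0.2728, 0.2052]
orientation: [0.0, -0.488, 0.873, 0.0]
wrist_force: [-0.1, -0.1, -0.3]
finger_gap: 0.0514
grip_force: 0.0
```

{"api": "carry_out", "payload": {
  "series": [
    {"delta_rot":[0,0,-0.5],"travel":[0.2,1,0],"fingers":-0.2},
    {"delta_rot":[0,0,-0.2],"travel":[0.2,1,0],"fingers":-0.2},
    {"delta_rot":[0,0,0],"travel":[0.1,1,0],"fingers":-0.2},
    {"delta_rot":[0,0,0],"travel":[0,1,0],"fingers":-0.2},
    {"delta_rot":[0,0,0],"travel":[0,1,0],"fingers":-0.2}
  ]
}}

```text
clock: 39.17
tcp_pos: [0.5527, 0.3977, 0.2051]
orientation: [-0.0, -0.458, 0.889, 0.0]
wrist_force: [-0.1, 0.3, -0.8]
finger_gap: 0.0513
grip_force: 0.0
```

{"api": "carry_out", "payload": {
  "series": [
    {"delta_rot":[0,0,0],"travel":[0,0.3,0],"fingers":-0.2},
    {"delta_rot":[0,0,0],"travel":[0,0,0],"fingers":-0.2},
    {"delta_rot":[0,0,0],"travel":[0,0,0],"fingers":-0.2}
  ]
}}

```text
clock: 39.55
tcp_pos: [0.5529, 0.4036, 0.205]
orientation: [-0.0, -0.458, 0.889, -0.0]
wrist_force: [-0.1, 0.7, -0.5]
finger_gap: 0.0512
grip_force: 0.0
```

```bash
python3 - <<'E'
from h import *
for n in ["wrist","scene","side"]:
    c=shot(n); save(c,n+"9.png"); np.save("pics/%s9.npy"%n,c,allow_pickle=True)
s=env.get_state();print(s["tcp_pos"],s["clock"],s["joint_pos"])
q=s["orientation"];m=R.from_quat([q[1],q[2],q[3],q[0]]).as_matrix();print("close axis",np.arctan2(m[1,1],m[0,1]))
E
```

```text
[0.55300055 0.40365407 0.20508229] 39.7 [ 5.13436361e-01  5.42903343e-01  3.31986030e-01  1.35981816e+00
 -3.83980578e-05 -4.36735666e-01]
close axis 2.5209683517371846
```

View pics/wrist9.png

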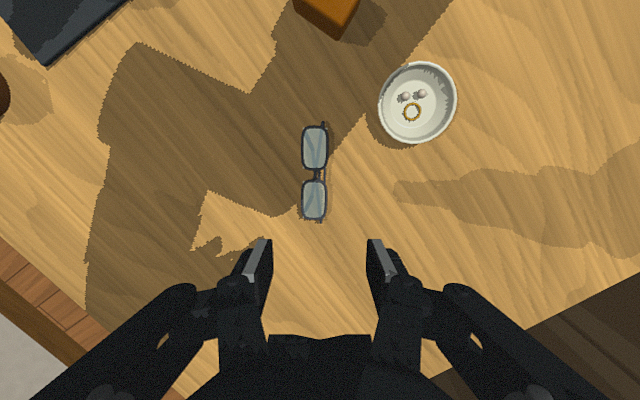

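The glasses lie straight between the fingers, with lens centres at (314,148) and (314,200) and the bridge at (315,174). The dish, at (417,103), is clear.

```bash
python3 - <<'E'
from h import *
c=np.load("pics/wrist9.npy",allow_pickle=True).item()
for p in [(314.5,148),(314.3,200),(314.5,174.5),(301,174),(328,174),(328,121),(305,221)]: print(p,onz(c,*p,.011)[:2].round(4))
print("dish edge",onz(c,380,110,.02)[:2].round(4))
a,b=onz(c,314.5,148,.011)[:2],onz(c,314.3,200,.011)[:2];d=b-a;print(np.arctan2(d[1],d[0]),np.linalg.norm(d))
E
```

```text
(314.5, 148) [0.537 0.372]
(314.3, 200) [0.5752 0.4246]
(314.5, 174.5) [0.5558 0.3981]
(301, 174) [0.5689 0.3881]
(328, 174) [0.542  0.4072]
(328, 121) [0.5062 0.3559]
(305, 221) [0.6015 0.4406]
dish edge [0.4522 0.3795]
0.9428795393061705 0.064897024747756
```

{"api": "carry_out", "payload": {
  "series": [
    {"delta_rot":[0,0,-0.07],"travel":[0.12,-0.21,-1],"fingers":-0.2},
    {"delta_rot":[0,0,0],"travel":[0,0,-1],"fingers":-0.2},
    {"delta_rot":[0,0,0],"travel":[0,0,-1],"fingers":-0.2},
    {"delta_rot":[0,0,0],"travel":[0,0,-1],"fingers":-0.2},
    {"delta_rot":[0,0,0],"travel":[0,0,-1],"fingers":-0.2}
  ]
}}

```text
clock: 40.33
tcp_pos: [0.556, 0.3986, 0.0793]
orientation: [0.0, -0.454, 0.891, 0.0]
wrist_force: [-0.3, -0.5, 0.1]
finger_gap: 0.0513
grip_force: 0.0
```

{"api": "carry_out", "payload": {
  "series": [
    {"delta_rot":[0,0,0],"travel":[0,0,-1],"fingers":-0.2},
    {"delta_rot":[0,0,0],"travel":[0,0,-0.8],"fingers":-0.2},
    {"delta_rot":[0,0,0],"travel":[0,0,-0.6],"fingers":-0.2},
    {"delta_rot":[0,0,0],"travel":[0,0,-0.4],"fingers":-0.2},
    {"delta_rot":[0,0,0],"travel":[0,0,-0.24],"fingers":-0.1}
  ]
}}

```text
clock: 40.95
tcp_pos: [0.5559, 0.3992, 0.0036]
orientation: [0.0, -0.455, 0.891, 0.0]
wrist_force: [-0.8, 0.3, -0.3]
finger_gap: 0.0469
grip_force: 0.0
```

{"api": "carry_out", "payload": {
  "series": [
    {"delta_rot":[0,0,0],"travel":[0,0,0],"fingers":0},
    {"delta_rot":[0,0,0],"travel":[0,0,0],"fingers":0.1},
    {"delta_rot":[0,0,0],"travel":[0,0,0],"fingers":0.2},
    {"delta_rot":[0,0,0],"travel":[0,0,0],"fingers":0.3},
    {"delta_rot":[0,0,0],"travel":[0,0,0],"fingers":0.5}
  ],
  "squeeze": 20
}}

```text
clock: 41.58
tcp_pos: [0.5562, 0.3995, 0.0046]
orientation: [0.001, -0.455, 0.891, 0.0]
wrist_force: [-0.3, 0.4, 3.4]
finger_gap: 0.0296
grip_force: 19.5
```

{"api": "carry_out", "payload": {
  "series": [
    {"delta_rot":[0,0,0],"travel":[0,0,0.3],"fingers":0.5},
    {"delta_rot":[0,0,0],"travel":[0,0,0.8],"fingers":0.5},
    {"delta_rot":[0,0,0],"travel":[0,0,0.8],"fingers":0.5},
    {"delta_rot":[0,0,0],"travel":[0,0,0.8],"fingers":0.5},
    {"delta_rot":[0,0,0],"travel":[0,0,0.8],"fingers":0.5}
  ]
}}

```text
clock: 42.2
tcp_pos: [0.5556, 0.3991, 0.092]
orientation: [-0.0, -0.455, 0.891, 0.0]
wrist_force: [0.1, -0.1, 0.1]
finger_gap: 0.0293
grip_force: 19.8
```

{"api": "carry_out", "payload": {
  "series": [
    {"delta_rot":[0,0,0],"travel":[0,-0.2,0.8],"fingers":0.5},
    {"delta_rot":[0,0,-0.3],"travel":[0,-0.5,0.8],"fingers":0.5},
    {"delta_rot":[0,0,-0.5],"travel":[0.1,-0.8,0.8],"fingers":0.5},
    {"delta_rot":[0,0,-0.6],"travel":[0.1,-0.9,0.8],"fingers":0.5},
    {"delta_rot":[0,0,-0.6],"travel":[0.1,-0.9,0.5],"fingers":0.5}
  ]
}}

```text
clock: 42.82
tcp_pos: [0.564, 0.3148, 0.1856]
orientation: [0.001, -0.361, 0.932, -0.0]
wrist_force: [-0.6, -0.2, -0.1]
finger_gap: 0.0298
grip_force: 19.8
```

{"api": "carry_out", "payload": {
  "series": [
    {"delta_rot":[0,0,-0.6],"travel":[0.1,-0.9,0],"fingers":0.5},
    {"delta_rot":[0,0,-0.6],"travel":[0.1,-0.9,0],"fingers":0.5},
    {"delta_rot":[0,0,-0.6],"travel":[0.1,-0.9,0],"fingers":0.5},
    {"delta_rot":[0,0,-0.6],"travel":[0.1,-0.9,0],"fingers":0.5},
    {"delta_rot":[0,0,-0.6],"travel":[0.1,-0.9,0],"fingers":0.5}
  ]
}}

```text
clock: 43.45
tcp_pos: [0.5758, 0.2027, 0.1835]
orientation: [-0.0, -0.218, 0.976, 0.0]
wrist_force: [0.1, -0.0, -1.0]
finger_gap: 0.0295
grip_force: 19.8
```

{"api": "carry_out", "payload": {
  "series": [
    {"delta_rot":[0,0,-0.6],"travel":[0.1,-0.9,0],"fingers":0.5},
    {"delta_rot":[0,0,-0.6],"travel":[0.1,-0.9,0],"fingers":0.5},
    {"delta_rot":[0,0,-0.6],"travel":[0.1,-0.9,0],"fingers":0.5},
    {"delta_rot":[0,0,-0.6],"travel":[0.1,-0.9,0],"fingers":0.5},
    {"delta_rot":[0,0,-0.6],"travel":[0.1,-0.9,0],"fingers":0.5}
  ]
}}

```text
clock: 44.08
tcp_pos: [0.5884, 0.0903, 0.1838]
orientation: [0.0, -0.07, 0.998, 0.0]
wrist_force: [0.1, 0.2, -0.8]
finger_gap: 0.0296
grip_force: 19.8
```

{"api": "carry_out", "payload": {
  "series": [
    {"delta_rot":[0,0,-0.6],"travel":[0.2,-0.9,0],"fingers":0.5},
    {"delta_rot":[0,0,-0.6],"travel":[0.2,-0.9,0],"fingers":0.5},
    {"delta_rot":[0,0,-0.4],"travel":[0.2,-0.9,0],"fingers":0.5},
    {"delta_rot":[0,0,0],"travel":[0.2,-0.9,0],"fingers":0.5},
    {"delta_rot":[0,0,0],"travel":[0.2,-0.9,0],"fingers":0.5}
  ]
}}

```text
clock: 44.7
tcp_pos: [0.6136, -0.0223, 0.1838]
orientation: [0.0, 0.008, 1.0, 0.0]
wrist_force: [0.1, -0.4, -0.1]
finger_gap: 0.0295
grip_force: 19.8
```

{"api": "carry_out", "payload": {
  "series": [
    {"delta_rot":[0,0,0],"travel":[0.2,-0.9,0],"fingers":0.5},
    {"delta_rot":[0,0,0],"travel":[0.08,-0.8,0],"fingers":0.5},
    {"delta_rot":[0,0,0],"travel":[0,-0.4,0],"fingers":0.5},
    {"delta_rot":[0,0,0],"travel":[0,0,0],"fingers":0.5},
    {"delta_rot":[0,0,0],"travel":[0,0,0],"fingers":0.5}
  ]
}}

```text
clock: 45.32
tcp_pos: [0.6201, -0.0727, 0.1839]
orientation: [-0.0, 0.008, 1.0, 0.0]
wrist_force: [0.7, -0.2, -0.9]
finger_gap: 0.0295
grip_force: 19.9
```

```bash
python3 - <<'E'
from h import *
for n in ["wrist","scene","side"]:
    c=shot(n); save(c,n+"10.png"); np.save("pics/%s10.npy"%n,c,allow_pickle=True)
s=env.get_state();print(s["tcp_pos"],s["clock"],s["joint_pos"],s["finger_gap"])
q=s["orientation"];m=R.from_quat([q[1],q[2],q[3],q[0]]).as_matrix();print("close axis",np.arctan2(m[1,1],m[0,1]))
E
```

```text
[ 0.62023635 -0.07246736  0.18394814] 45.475 [-2.44882274e-01  4.25486319e-01  9.36958644e-02  1.23899185e+00
  2.20034706e-04 -2.30238100e-01] 0.029711045621362495
close axis 1.5561521614033391
```

View pics/wrist10.png

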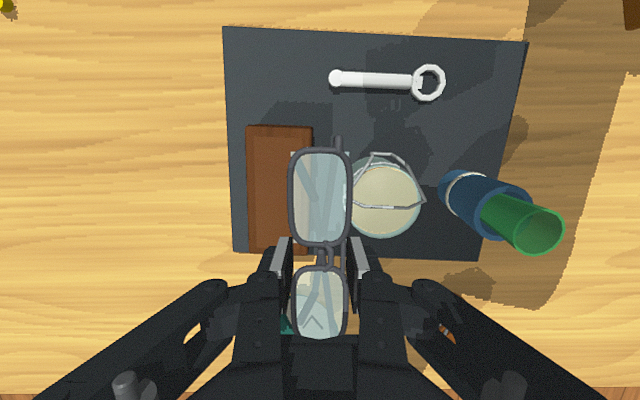

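The glasses are held level. The box lid's corners are at (246,126), (313,128) and (250,254), with the opener crosswise in front of the jar and the liner standing in the vase.

```bash
python3 - <<'E'
from h import *
c=np.load("pics/wrist10.npy",allow_pickle=True).item()
P=np.array([onz(c,u,v,.063)[:2] for u,v in [(246,126),(313,128),(250,254)]]);print(P.round(4));print("yaw",np.arctan2(*(P[2]-P[0])[::-1]),"ctr",(P[1]+P[2])/2,np.linalg.norm(P[1]-P[0]),np.linalg.norm(P[2]-P[0]))
z=.184
print("lens centres",onz(c,320,199,z+.007)[:2],onz(c,320,302,z+.007)[:2], "rims",onz(c,288,199,z+.007)[:2],onz(c,353,199,z+.007)[:2])
print("opener",onz(c,330,78,.018)[:2],onz(c,446,82,.016)[:2])
print("jar top",onz(c,387,197,.075)[:2],"liner top",onz(c,527,230,.138)[:2])
E
```

```text
[[ 0.5559 -0.1393]
 [ 0.5586 -0.0782]
 [ 0.6859 -0.1469]]
yaw -0.05803518829128833 ctr [ 0.62224065 -0.11252596] 0.06115946995497144 0.13022156485490768
lens centres [ 0.5869639  -0.07259574] [ 0.64885546 -0.07341286] rims [ 0.58673201 -0.08889835] [ 0.58720306 -0.05578145]
opener [ 0.51172207 -0.060843  ] [0.51698843 0.05858844]
jar top [ 0.62183325 -0.00975934] liner top [0.62928089 0.07848311]
```

{"api": "carry_out", "payload": {
  "series": [
    {"delta_rot":[0,0,-0.43],"travel":[0.12,-0.8,0],"fingers":0.5},
    {"delta_rot":[0,0,0],"travel":[0,-0.79,-0.3],"fingers":0.5},
    {"delta_rot":[0,0,0],"travel":[0,0,-0.8],"fingers":0.5},
    {"delta_rot":[0,0,0],"travel":[0,0,-0.8],"fingers":0.5},
    {"delta_rot":[0,0,0],"travel":[0,0,-0.8],"fingers":0.5}
  ]
}}

```text
clock: 46.1
tcp_pos: [0.623, -0.1147, 0.115]
orientation: [-0.0, 0.03, 1.0, -0.0]
wrist_force: [-0.5, -0.2, -1.0]
finger_gap: 0.0292
grip_force: 19.9
```

{"api": "carry_out", "payload": {
  "series": [
    {"delta_rot":[0,0,0],"travel":[0,0,-0.8],"fingers":0.5},
    {"delta_rot":[0,0,0],"travel":[0,0,-0.6],"fingers":0.5},
    {"delta_rot":[0,0,0],"travel":[0,0,-0.3],"fingers":0.5},
    {"delta_rot":[0,0,0],"travel":[0,0,0],"fingers":0.5},
    {"delta_rot":[0,0,0],"travel":[0,0,0],"fingers":0.5}
  ]
}}

```text
clock: 46.72
tcp_pos: [0.6239, -0.1133, 0.0746]
orientation: [0.001, 0.029, 1.0, -0.0]
wrist_force: [-0.8, -0.2, -0.8]
finger_gap: 0.0298
grip_force: 19.9
```

{"api": "carry_out", "payload": {
  "series": [
    {"delta_rot":[0,0,0],"travel":[0,0,-0.05],"fingers":0.5},
    {"delta_rot":[0,0,0],"travel":[0,0,0],"fingers":0.5}
  ]
}}

```text
clock: 46.98
tcp_pos: [0.6235, -0.113, 0.073]
orientation: [0.0, 0.029, 1.0, -0.0]
wrist_force: [0.2, 0.3, 0.2]
finger_gap: 0.0295
grip_force: 19.9
```

{"api": "carry_out", "payload": {
  "series": [
    {"delta_rot":[0,0,0],"travel":[0,0,-0.05],"fingers":0.5},
    {"delta_rot":[0,0,0],"travel":[0,0,-0.05],"fingers":0.5},
    {"delta_rot":[0,0,0],"travel":[0,0,0],"fingers":0.5}
  ]
}}

```text
clock: 47.35
tcp_pos: [0.6231, -0.113, 0.0699]
orientation: [-0.0, 0.029, 1.0, 0.0]
wrist_force: [0.3, -0.6, 0.4]
finger_gap: 0.0298
grip_force: 19.9
```

{"api": "carry_out", "payload": {
  "series": [
    {"delta_rot":[0,0,0],"travel":[0,0,-0.04],"fingers":0.5},
    {"delta_rot":[0,0,0],"travel":[0,0,-0.03],"fingers":0.5},
    {"delta_rot":[0,0,0],"travel":[0,0,0],"fingers":0.5}
  ]
}}

```text
clock: 47.72
tcp_pos: [0.6233, -0.1131, 0.0686]
orientation: [0.0, 0.029, 1.0, -0.0]
wrist_force: [-1.5, 0.3, 2.6]
finger_gap: 0.0294
grip_force: 20.0
```

Contact. Releasing, rising and backing off for an overview.

{"api": "carry_out", "payload": {
  "series": [
    {"delta_rot":[0,0,0],"travel":[0,0,0],"fingers":0.2},
    {"delta_rot":[0,0,0],"travel":[0,0,0],"fingers":0.0},
    {"delta_rot":[0,0,0],"travel":[0,0,0],"fingers":-0.2},
    {"delta_rot":[0,0,0],"travel":[0,0,0.3],"fingers":-0.2},
    {"delta_rot":[0,0,0],"travel":[0,0,0.8],"fingers":-0.2}
  ]
}}

```text
clock: 48.35
tcp_pos: [0.6225, -0.1128, 0.0954]
orientation: [-0.001, 0.029, 1.0, 0.0]
wrist_force: [-0.4, -0.1, -0.5]
finger_gap: 0.0514
grip_force: 0.0
```

{"api": "carry_out", "payload": {
  "series": [
    {"delta_rot":[0,0,0],"travel":[0,0,1],"fingers":-0.2},
    {"delta_rot":[0,0,0],"travel":[0,0,1],"fingers":-0.2},
    {"delta_rot":[0,0,0],"travel":[0,0,1],"fingers":-0.2},
    {"delta_rot":[0,0,0],"travel":[0,0,1],"fingers":-0.2},
    {"delta_rot":[0,0,0],"travel":[0,0,1],"fingers":-0.2}
  ]
}}

```text
clock: 48.98
tcp_pos: [0.6233, -0.113, 0.2223]
orientation: [0.0, 0.029, 1.0, -0.0]
wrist_force: [0.5, 0.7, -0.1]
finger_gap: 0.0508
grip_force: 0.0
```

{"api": "carry_out", "payload": {
  "series": [
    {"delta_rot":[0,0,0],"travel":[0,1,1],"fingers":-0.2},
    {"delta_rot":[0,0,0],"travel":[0,1,1],"fingers":-0.2},
    {"delta_rot":[0,0,0],"travel":[0,1,0],"fingers":-0.2},
    {"delta_rot":[0,0,0],"travel":[0,0,0],"fingers":-0.2},
    {"delta_rot":[0,0,0],"travel":[0,0,0],"fingers":-0.2}
  ]
}}

```text
clock: 49.6
tcp_pos: [0.6232, -0.0383, 0.2709]
orientation: [-0.0, 0.029, 1.0, -0.0]
wrist_force: [0.1, -0.1, -0.4]
finger_gap: 0.051
grip_force: 0.0
```

```bash
python3 - <<'E'
from h import *
for n in ["wrist","scene","side"]:
    c=shot(n); save(c,n+"11.png"); np.save("pics/%s11.npy"%n,c,allow_pickle=True)
print(env.get_state()["tcp_pos"],env.get_state()["clock"])
w,s,d=[np.load("pics/%s11.npy"%n,allow_pickle=True).item()["color"] for n in ("wrist","scene","side")]
r=lambda i:cv2.resize(i,(280,200),interpolation=2)
cv2.imwrite("pics/fin.png",np.hstack([cv2.resize(w,(520,400))[:,:],np.vstack([r(s[160:275,235:395]),r(d[140:255,270:430])])])[:,:,::-1])
E
```

```text
[ 0.62314543 -0.03887092  0.27049528] 49.75
```

View pics/fin.png

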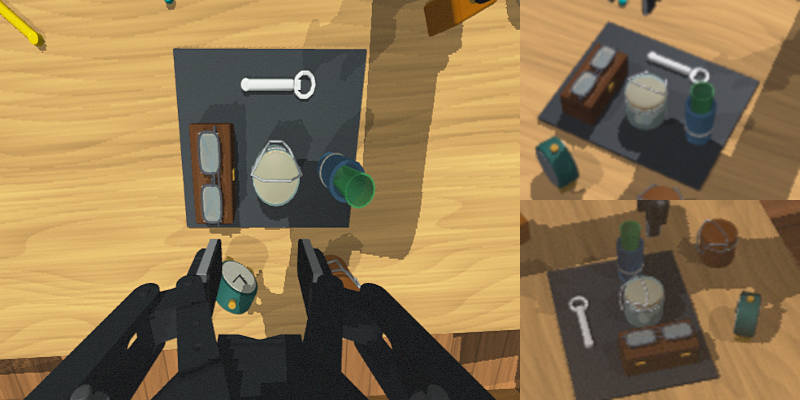

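The tray is laid as asked. In the composite, the glasses are centred on the lid at (210,178), the opener is crosswise at (278,85), and the vase and liner stand at (345,180). Last numeric check.

```bash
python3 - <<'E'
from h import *
c=np.load("pics/wrist11.npy",allow_pickle=True).item();k=640/520
f=lambda u,v,z:onz(c,u*k,v,z)[:2]
j=np.array([.6265,-.0125]); a=-.06;A=np.array([[np.cos(a),np.sin(a)],[-np.sin(a),np.cos(a)]])
box=np.mean([f(190,125,.063),f(232,123,.063),f(237,223,.063),f(196,225,.063)],0)
g=(f(209.5,152,.075)+f(212,205,.075))/2; d=f(212,205,.075)-f(209.5,152,.075)
op=(f(241,85,.018)+f(316,85,.016))/2
print("jar now",f(276,173,.08),"box",A@(box-j),"glasses-box",A@(g-box),np.arctan2(d[1],d[0]),"opener",A@(op-j))
# liner top/vase via scene+side triangulation
S,D=[np.load("pics/%s11.npy"%n,allow_pickle=True).item() for n in("scene","side")]
pl=f(354,189,.138);print("liner top",pl)
for C,n in((S,"S"),(D,"D")):
    h=cv2.cvtColor(C["color"],cv2.COLOR_RGB2HSV).astype(int);m=((h[...,0]>58)&(h[...,0]<88)&(h[...,1]>90)).astype(np.uint8)
    u,v=map(int,proj(C,[.631,.084,.13]));z=np.zeros_like(m);z[v-16:v+20,u-14:u+14]=m[v-16:v+20,u-14:u+14]
    b=cv2.boundingRect(max(cv2.findContours(z,0,1)[0],key=cv2.contourArea));print(n,b,"pred top axis",np.round(proj(C,[.631,.0845,.138]),1),"rim",np.round(proj(C,[.631,.0845,.1]),1))
E
```

```text
jar now [ 0.61984486 -0.01408043] box [ 0.00204484 -0.09829402] glasses-box [ 0.00058702 -0.00245568] -0.06311236549053979 opener [-0.11115501  0.00410757]
liner top [0.6295611  0.07938436]
S (333, 208, 13, 18) pred top axis [338.  211.5] rim [337.5 219.5]Traceback (most recent call last):
  File "<stdin>", line 15, in <module>
ValueError: max() iterable argument is empty
```

```bash
python3 -c "
from workcell import env
print(env.hand_in())"
```

```text
the job is handed in; nothing more can be done
None
```

The job is handed in, verdict not shown: final camera checks put the box, opener and glasses within about 5 mm of their marks, the vase was set down on its mark, the liner stands loosely on the vase floor (about 0.05 rad off vertical by eye, limit 0.1), and nothing toppled.

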